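# Sort plaster moulds by heft and load the mould dryer

## Robot

A 6-joint arm with a two-finger parallel gripper is mounted at the origin on the work surface. World frame = base frame: x ahead of the robot, y to its left, z up, the work surface at z = 0. Lengths are in m, angles in degrees, forces in N, time in s.
With the tool pointing down it reaches from about 0.35 to 0.875 m from the base axis. Payload 4.2 kg.
Tool frame: the origin (TCP) lies midway between the tips of the shut fingers; the grasp point (between the pads) lies 19 mm behind it; z points along the fingers, y is the line along which they close (so a half turn about z gives the same grasp; the last joint's range is limited). The gripper opens to 87 mm and grips with 3 to 60 N. Pads are 19 mm wide; open, the fingers measure 117 mm over their backs; the gripper's body (75 mm by 190 mm) begins 51 mm behind the grasp point.
Start: joints at [84.775, 22.042, 0.453, 0, -68.411, -14.817], TCP at [0.214, 0.587, 0.223] pointing down, gripper open.
Joint ranges: [-179.83, 179.83], [-69.29, 118.12], [-61.27, 80.66], [-181.25, 117.63], [-171.15, -9.14], [-177.46, 177.46]. Speed limits (degrees/s): [159.86, 159.86, 180, 180, 180, 180].

## Interface

Orientations are given as a 3x3 rotation matrix whose columns are the frame's x, y, z axes.
In Python, from station import sense, capture, camera_params, finish_job gives the robot as it stands.
- The arm moves only by the tool drive_tool, never from a script. Its argument "rows" is a list of rows, each an object of numbers: "tx", "ty", "tz": the shift along the tool's x, y, z in cm; "ax", "ay", "az": the turn, a rotation vector about the tool's x, y, z in rad; "claw": the finger opening in cm, from 0 to 8.7. In form: [{"tx": .., "ty": .., "tz": .., "ax": .., "ay": .., "az": .., "claw": ..}, ...]. A call has 1 to 10 rows; each row shifts and turns the commanded pose from where the row before left it, along the tool's axes as they then stand; what a row does not reach is not made up. A row lasts 1/12 s, in which the tool goes at most 41.7 mm and 7.16 degrees, less where a joint would pass 70% of its speed; a pose out of reach is approached as far as the arm can. A call with a gripper value outside its range is refused whole. The fingers move at their own pace and stop on an object; the grip force is fixed at half the most. Time passes only in rows, so rows that do not move let the fingers close. It gives the time, the measured TCP pose, the force, the opening and the grip force at its end, in the units of the state.
- sense(): the state, without advancing time (a new reading comes with each control period).
- capture(name): name is "scene" or "top"; returns (picture, depth): 480x640x3 uint8, red, green, blue; 480x640 float32, m along the optical axis (not along the pixel's ray), 0 where there is no reading.
- camera_params(name): a dict with "intrinsics" (3x3 intrinsics, pixels), "R" (3x3) and "t" (3): a world point X has camera coordinates R X + t. Camera axes: x right, y down, z forward; pixel columns grow to the right and rows downward; lengths in m; the calibration is good to about 2 mm. A picture is of the moment at which its call begins. camera_params takes no time and is no camera call.
- finish_job(): hands the job in; it is judged then, once.
The state is a dict: "time_s": time; "joints": joint angles; "joint_velocities": joint speeds; "effort": joint torques, N m; "tcp_pos": TCP position; "ee_rot": TCP orientation; "wrist_force": force on the tool from outside, world axes, zero at the start; "moment": the same for the moment, N m; "gripper_width": opening from 0.0 (shut) to 1.0 (fully open); "gripper_force": force on a finger pad.
Only numpy, scipy, OpenCV 4.12 (cv2) and the standard library are available. Lean on these libraries where they do the work, as an engineer would, in place of code of your own. Each camera call takes 0.05 s, during which the arm holds its last target. There are 200 camera calls.

## Task

The three banded plaster moulds on the sloping drainer look alike, but the wetter a mould is, the heavier it hefts. Lay the heaviest flat on the dryer's grate, then the next heaviest flat and centred on top of it, and leave the lightest, which is dry enough, lying on the drainer's slope against its lip; then lower the hood gently until it is fully shut. Plaster chips, so set the moulds down without dropping them, and leave the other things on the bench where they are.

Things in the scene. Friction and masses are not known exactly. Their poses are not given: they have to be found in the camera images.
- mould_a_mid (a point): Centre of one of three identical-looking closed plaster moulds: off-white block 140 x 58 x 52 mm (x, y, z) with two black rubber bands 42 mm either side of its middle and a clay plug in its top. At the start its x points up the slope, z square to the slope, its lower end against the lip. 0.35 to 0.85 kg; the moulds differ by 0.1 kg or more, which is heaviest is unknown.
- mould_b_mid (a point): Another of the three moulds: same size, same look and same axes as mould_a_mid; the point is its centre.
- mould_c_mid (a point): The third of the three moulds: same size, same look and same axes as mould_a_mid; the point is its centre.
- rack: Fixed wooden drainer, 360 mm wide (y): a slatted board sloping at 25 degrees, lowest on the robot's side (-x) and rising to 120 mm, with a lip along the low edge standing 16 mm above the board. The three moulds lie on it side by side, about 110 mm apart centre to centre. Origin on the bench under its middle, z up.
- rack_lip (a point): Middle of the drainer's lower edge, where the board's surface meets the lip, 45 mm above the bench; same axes as rack. From here the board rises along +x at 25 degrees for 180 mm.
- dryer_grate (a point): Centre of the dryer's wire grate, on its upper surface, 30 mm above the bench. The dryer is a fixed grey tray 270 x 200 mm (x, y) outside, 250 x 180 mm free inside, its rim 25 mm above the grate. Its +x points towards the robot, where a control box (45 mm long, 52 mm high) is; the hood is hinged on its -y side, to the robot's left. z up.
- hood_hinge (a point): Middle of the hood's hinge line, on the dryer's -y rim, 55 mm above the bench. Axes as dryer_grate: the hinge line is along x; opening turns the hood about +x, so that its +y edge rises.
- hood_handle (a point): Middle of the hood's handle: a round bar 14 mm thick, 130 mm long along x, held at its ends 45 mm out from the hood's front panel (38 mm free gap). Shut, it lies 245 mm in y and 85 mm in z from hood_hinge. Its axes turn with the hood. It can be pinched from above and, being round, can turn in the fingers.
- hood (a joint): Angle of the clear hood (270 x 200 mm, 100 mm deep, 0.45 kg, aluminium edges) in rad: 0 is shut on the rim, 1.6 its open stop. A stiff hinge holds it where it is left while well open; below about 0.5 it falls shut if let go.
- bird_1: White clay bird, 115 mm long, loose bystander.
- bird_2: Terracotta clay bird, 115 mm long, loose bystander.
- half_mould: Open half of a plaster mould, 140 x 58 x 26 mm, without bands, lying on the bench: loose bystander, not one of the three.
- slip_brush: Brush lying on the bench, loose bystander.
- slip_jug: White mug-shaped slip jug, 84 mm wide and 110 mm high, loose bystander.
- bowl: Terracotta bowl, 140 mm wide and 60 mm high, loose bystander.
- oxide_jar: Brown glass jar, 64 mm wide and 100 mm high, loose bystander.
Things that resemble listed ones, but are neither listed nor needed, are in the scene too. What is shaped like the part that bears mould_b_mid but blue is not meant.

How it is judged:
By the outcome, as a careful person would: the job done as asked, in the order asked, and still so for the second after the job is handed in, with the robot touching nothing.
It also fails if it takes over 72 s, if anything falls off the work surface, if the arm or the gripper's body presses on something with over 40 N, if the wrist force passes 120 N, or if a joint passes its speed limit or range.

## Working session

There is one attempt and no reset: what is moved stays moved. The work goes in short steps, Python scripts to look and compute and a tool call to move; the robot and the scene stay as the last step left them, time stands still between calls to the robot, and variables do not carry over. Pictures are saved under pics/ and viewed, at most 10 in all, crops included, and the job is handed in when it is done.

Besides the shell and the picture viewer there is one more tool, called by a JSON object that holds its "op" and its "data", one argument or row to a line. drive_tool: Moves the arm, as the interface text tells. Its arguments: {"type":"object","properties":{"rows":{"type":"array"}},"required":["rows"]}

```bash
ls; mkdir -p pics; python3 - <<'E'
from station import *
import cv2,numpy as np
for n in("scene","top"):
    p,d=capture(n); np.savez(f"pics/{n}0.npz",p=p,d=d); cv2.imwrite(f"pics/{n}0.png",p[:,:,::-1])
    c=camera_params(n); print(n,np.round(c["intrinsics"],1).tolist(),np.round(c["R"],4).tolist(),np.round(c["t"],4).tolist())
s=sense(); print(s)
E
```

```text
pics
scene [[454.9, 0.0, 320.6], [0.0, 454.9, 238.0], [0.0, 0.0, 1.0]] [[-0.3654, 0.9308, -0.0111], [0.6784, 0.2581, -0.6879], [-0.6374, -0.2589, -0.7258]] [0.3171, -0.2511, 1.4826]
top [[449.6, 0.0, 315.0], [0.0, 449.6, 241.9], [0.0, 0.0, 1.0]] [[0.0268, -0.9996, 0.0059], [-0.9875, -0.0274, -0.1555], [0.1556, -0.0017, -0.9878]] [-0.1572, 0.545, 1.0904]
{'time_s': 0.1, 'joints': array([ 8.47740129e+01,  2.20868474e+01,  3.86552480e-01, -2.49708449e-02,
       -6.84105678e+01, -1.48151912e+01]), 'joint_velocities': array([0.02989891, 0.00983526, 0.26367597, 0.16071332, 0.11646068,
       0.03378264]), 'effort': array([-6.59493271e-04, -3.91691208e+01,  1.87934625e+01,  4.23190132e+00,
        1.34722661e-02, -6.60255978e-05]), 'tcp_pos': array([0.2139994 , 0.58664412, 0.22155749]), 'ee_rot': array([[ 9.39391497e-01, -3.42845853e-01, -5.79801000e-04],
       [-3.42846327e-01, -9.39389602e-01, -1.88993015e-03],
       [ 1.03295685e-04,  1.97416696e-03, -9.99998046e-01]]), 'wrist_force': array([ 0.2084815 , -0.14994834, -0.44794117]), 'moment': array([-0.05855583, -0.01217064,  0.01370382]), 'gripper_force': 0.0, 'gripper_width': 0.9984239832976242}
```

View pics/scene0.png

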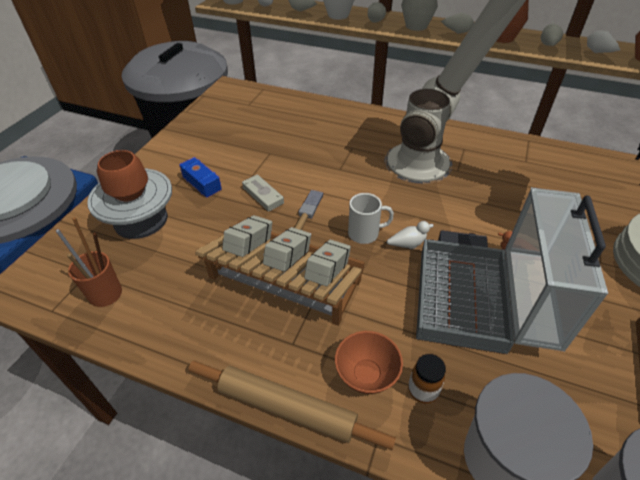

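View pics/top0.png

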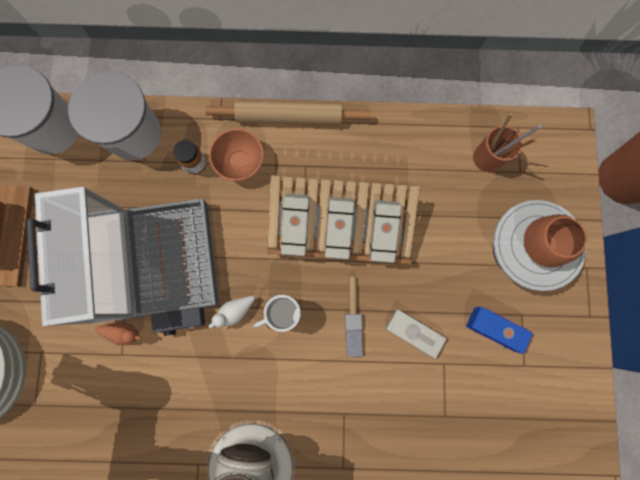

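The scene view shows the arm parked clear of everything. The top view shows three banded moulds on the drainer at (295,225), (340,228) and (386,232). The half mould is at (417,333) and a blue look-alike at (500,330), which isn't meant. The dryer grate is at (172,257), with the hood open to its left and the handle at (35,255).

```bash
cat > h.py <<'E'
import numpy as np,cv2
from station import *
def cloud(n,d):
    c=camera_params(n);K=np.array(c["intrinsics"]);R=np.array(c["R"]);t=np.array(c["t"])
    v,u=np.mgrid[:480,:640]
    P=np.stack([(u-K[0,2])/K[0,0]*d,(v-K[1,2])/K[1,1]*d,d],-1)-t
    P=P@R; P[d<=0]=np.nan; return P
def load(n,k=0):
    z=np.load(f"pics/{n}{k}.npz");return z["p"],z["d"],cloud(n,z["d"])
E
python3 - <<'E'
from h import *
np.set_printoptions(precision=4,suppress=True)
p,d,P=load("top")
pr=lambda m,u,v:print(m,(u,v),np.nanmedian(P[v-1:v+2,u-1:u+2].reshape(-1,3),0))
hsv=cv2.cvtColor(p,cv2.COLOR_RGB2HSV)
# moulds: off-white, in rack window
m=((hsv[...,1]<60)&(hsv[...,2]>110)).astype(np.uint8)
m[:, :270]=0;m[:,420:]=0;m[:185]=0;m[266:]=0
m[P[...,2]<0.07]=0
m=cv2.morphologyEx(m,cv2.MORPH_CLOSE,np.ones((9,9)))
n,l,st,c=cv2.connectedComponentsWithStats(m)
for i in range(1,n):
    if st[i,4]<300: continue
    r=cv2.minAreaRect(np.argwhere(l==i)[:,::-1].astype(np.float32))
    Q=P[l==i];Q=Q[~np.isnan(Q).any(1)]
    ce=np.median(Q,0); 
    g=Q
    for _ in range(3):
        A=np.c_[g[:,:2]-g[:,:2].mean(0),np.ones(len(g))];s=np.linalg.lstsq(A,g[:,2],rcond=None)[0];res=g[:,2]-A@s
        g=g[abs(res)<0.006]
    nrm=np.array([-s[0],-s[1],1]);nrm/=np.linalg.norm(nrm)
    print("mould",r,st[i],"centroid",g.mean(0),"normal",nrm,"tilt",np.degrees(np.arccos(nrm[2])),"dir",np.degrees(np.arctan2(-nrm[1],-nrm[0])),len(g))
    rr=cv2.minAreaRect((g[:,:2]*1000).astype(np.float32));print("  xy rect mm",rr)
# plugs
pl=((hsv[...,0]<15)&(hsv[...,1]>70)&(l>0)).astype(np.uint8)
n2,l2,s2,c2=cv2.connectedComponentsWithStats(pl)
for i in range(1,n2):
    if s2[i,4]>15: print("plug",c2[i],s2[i,4],np.nanmedian(P[l2==i],0))
for m_,u,v in [("traycorner",210,204),("tray",214,302),("rim r",212,250),("grate",172,257),("grate",160,230),("grate",185,290),("handle",35,255),("handle",35,235),("handle",35,280),("box",178,322),("hood top edge",68,255),("hoodedgeTR",85,192),("hoodinner",110,255),("rimTop",170,205),("rimTop l",140,208),("rimBot",140,316),("bird",233,312),("hinge",132,258)]: pr(m_,u,v)
big=cv2.resize(p[170:345,10:230],None,fx=3.5,fy=3.4)[:,:,::-1]; cv2.imwrite("pics/dry.png",big)
E
```

```text
mould ((296.17645263671875, 224.2058563232422), (37.04441452026367, 60.05336380004883), 4.398705005645752) [ 278  194   39   61 1637] centroid [ 0.5464 -0.0923  0.1096] normal [-0.3521  0.0192  0.9358] tilt 20.647257121381468 dir -3.1188494107028193 619
  xy rect mm ((575.8008422851562, -93.15592956542969), (57.70450973510742, 131.02371215820312), 86.61393737792969)
mould ((338.9975891113281, 227.3591766357422), (25.513126373291016, 60.32920455932617), 5.355824947357178) [ 326  197   29   62 1494] centroid [ 0.565  -0.1997  0.1208] normal [-0.4085  0.0387  0.9119] tilt 24.228700652127788 dir -5.41277593950483 1190
  xy rect mm ((569.2098999023438, -198.87110900878906), (57.449161529541016, 128.07257080078125), 87.17561340332031)
mould ((380.7923583984375, 230.16156005859375), (34.853759765625, 61.14912414550781), 7.125016689300537) [ 364  200   38   62 1621] centroid [ 0.5562 -0.3127  0.1191] normal [-0.3863  0.1234  0.9141] tilt 23.92289992419573 dir -17.720090980347607 793
  xy rect mm ((564.5087890625, -307.75531005859375), (57.648189544677734, 129.16824340820312), 86.557800292968
[... 200 characters left out ...]
006]
tray (214, 302) [0.3919 0.0998 0.0545]
rim r (212, 250) [0.5234 0.1207 0.0219]
grate (172, 257) [0.502  0.221  0.0214]
grate (160, 230) [0.572  0.2577 0.0213]
grate (185, 290) [0.4205 0.1822 0.02  ]
handle (35, 255) [0.4678 0.3948 0.3032]
handle (35, 235) [0.5067 0.4011 0.3016]
handle (35, 280) [0.4197 0.3882 0.3056]
box (178, 322) [0.3416 0.1845 0.0543]
hood top edge (68, 255) [0.4751 0.3578 0.255 ]
hoodedgeTR (85, 192) [0.6078 0.3392 0.2518]
hoodinner (110, 255) [0.4998 0.3629 0.0596]
rimTop (170, 205) [0.6309 0.2264 0.0535]
rimTop l (140, 208) [0.6215 0.3011 0.0539]
rimBot (140, 316) [0.3525 0.2965 0.0013]
bird (233, 312) [0.3691 0.0529 0.0555]
hinge (132, 258) [0.4943 0.3107 0.0558]
```

View pics/dry.png

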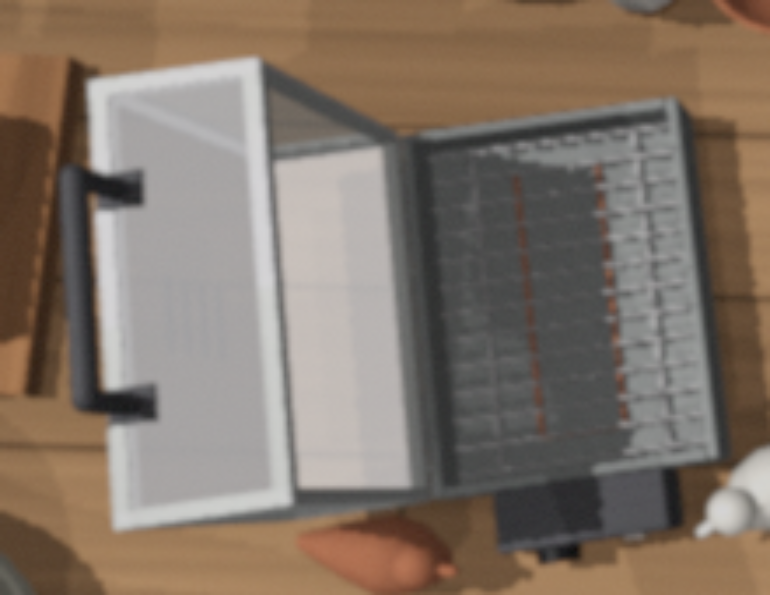

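The crop shows the tray rim spanning about (410..720, 100..490), the hood fully back, and the bar handle at (75,290) running parallel to the hinge. Next I'll fit the dryer rim and handle and work out the first moves.

```bash
cat >> h.py <<'E'
from scipy.spatial.transform import Rotation as Ro
def frame(yaw,tilt):
    # tool y = -(horizontal axis at yaw+90), tool z tilted fwd by tilt from down (deg)
    a=np.radians(yaw);t=np.radians(tilt)
    y=-np.array([-np.sin(a),np.cos(a),0]);f=np.array([np.cos(a),np.sin(a),0])
    z=np.sin(t)*f-np.cos(t)*np.array([0,0,1]);return np.stack([np.cross(y,z),y,z],1)
def delta(p,R,name=""):
    s=sense();R0=np.array(s["ee_rot"]);p0=np.array(s["tcp_pos"])
    print(name,"shift in current tool cm",np.round(R0.T@(p-p0)*100,2),"in target tool",np.round(R.T@(p-p0)*100,2),"rotvec",np.round(Ro.from_matrix(R0.T@R).as_rotvec(),3))
E
python3 - <<'E'
from h import *
np.set_printoptions(precision=4,suppress=True)
p,d,P=load("top")
X,Y,Z=P[...,0],P[...,1],P[...,2]
m=(Z>.049)&(Z<.062)&(X>.30)&(X<.70)&(Y>.08)&(Y<.40)
v,u=np.nonzero(m);m2=m.copy()
m2[:,216:]=0;m2[:196]=0
Q=P[m2]
print(len(Q));
from collections import Counter
r=Q[(Q[:,1]<.135)&(Q[:,0]>.38)&(Q[:,0]<.63)]
s=np.polyfit(r[:,0],r[:,1],1);print("right rim n",len(r),s,"yaw",np.degrees(np.arctan(s[0])),np.std(r[:,1]-np.polyval(s,r[:,0])))
r=Q[(Q[:,0]>.59)&(Q[:,1]<.32)&(Q[:,1]>.14)]
s=np.polyfit(r[:,1],r[:,0],1);print("far rim",len(r),s,np.degrees(np.arctan(s[0])))
rc=cv2.minAreaRect((Q[(Q[:,1]<.33)][:,:2]*1000).astype(np.float32));print(rc,cv2.boxPoints(rc))
g=Q[(Q[:,1]>.29)&(Q[:,1]<.34)];s=np.polyfit(g[:,0],g[:,1],1);print("hinge side",len(g),s,g.mean(0))
h=P[(Z>.285)&(X>.3)&(X<.62)&(Y>.3)&(Y<.5)];print("handle",len(h),h.mean(0),h.min(0),h.max(0));s=np.polyfit(h[:,0],h[:,1],1);print(s)
# moves
top={'A':(.5758,-.0932),'B':(.5692,-.1989),'C':(.5645,-.3078)}
R=frame(-3,25);n=-R[:,2]
for k,(x,y) in top.items():
    g=np.array([x,y,.1222])-.041*n; print(k,g); delta(g+.10*n,R,k+" above"); 
E
```

```text
5144
right rim n 329 [0.1146 0.0634] yaw 6.534871207245405 0.006961445858206171
far rim 292 [-0.0883  0.6509] -5.04444919259734
((472.99224853515625, 234.63009643554688), (325.5993957519531, 243.8145294189453), 9.716922760009766) [[291.9526 327.311 ]
 [333.1037  86.9943]
 [654.0319 141.9492]
 [612.8808 382.2659]]
hinge side 1264 [0.0202 0.3117] [0.4492 0.3208 0.0567]
handle 662 [0.4686 0.3979 0.3035] [0.3996 0.3812 0.2851] [0.5406 0.4191 0.3106]
[0.1752 0.3158]
A [ 0.5931 -0.0941  0.085 ]
A above shift in current tool cm [54.91 52.18  4.7 ] in target tool [31.77 66.   19.88] rotvec [ 0.067  0.433 -0.292]
B [ 0.5865 -0.1998  0.085 ]
B above shift in current tool cm [57.92 62.34  4.72] in target tool [31.67 76.59 19.83] rotvec [ 0.067  0.433 -0.292]
C [ 0.5818 -0.3087  0.085 ]
C above shift in current tool cm [61.21 72.73  4.74] in target tool [31.77 87.49 19.88] rotvec [ 0.067  0.433 -0.292]
```

```bash
cat >> h.py <<'E'
def ray(n,u,v,z):
    c=camera_params(n);K=np.array(c["intrinsics"]);R=np.array(c["R"]);t=np.array(c["t"])
    o=-R.T@t;w=R.T@np.array([(u-K[0,2])/K[0,0],(v-K[1,2])/K[1,1],1]);return o+w*(z-o[2])/w[2]
E
python3 - <<'E'
from h import *
np.set_printoptions(precision=4,suppress=True)
for nm,u,v,z in [("farright out",681,97,.055),("nearright out",722,458,.055),("farleft in",412,140,.055),("nearleft out",432,497,.055),("far mid out",540,117,.055),("near mid out", 580,478,.055),("handle far",70,170,.297),("handle near",87,405,.297)]:
    print(nm,ray("top",10+u/3.5,170+v/3.4,z))
E
```

```text
farright out [0.6504 0.14   0.055 ]
nearright out [0.3855 0.0942 0.055 ]
farleft in [0.6123 0.3308 0.055 ]
nearleft out [0.3526 0.2931 0.055 ]
far mid out [0.6323 0.2404 0.055 ]
near mid out [0.3687 0.1918 0.055 ]
handle far [0.5369 0.4169 0.297 ]
handle near [0.4029 0.3909 0.297 ]
```

Rim and handle lines agree. Dryer yaw is about 10°, the grate centre about (0.501, 0.216), the hinge about (0.483, 0.314), and the hood sits at about 1.6 rad. I'll move above mould C first, the right-most at (386,232).

{"op": "drive_tool", "data": {
  "rows": [
    {"tz": -4},
    {"tz": -4},
    {"tz": -4},
    {"tz": -4},
    {"tx": 2.5,"ty": 3},
    {"tx": 2.5,"ty": 3},
    {"tx": 2.5,"ty": 3},
    {"tx": 2.5,"ty": 3},
    {"tx": 2.5,"ty": 3},
    {"tx": 2.5,"ty": 3}
  ]
}}

```text
invalid input at $.rows[0]: expected keys tx, ty, tz, ax, ay, az, claw
```

{"op": "drive_tool", "data": {
  "rows": [
    {"tx": 2.5,"ty": 3},
    {"tx": 2.5,"ty": 3},
    {"tx": 2.5,"ty": 3},
    {"tx": 2.5,"ty": 3},
    {"tx": 2.5,"ty": 3},
    {"tx": 2.5,"ty": 3},
    {"tx": 2.5,"ty": 3},
    {"tx": 2.5,"ty": 3},
    {"tx": 2.5,"ty": 3},
    {"tx": 2.5,"ty": 3}
  ]
}}

```text
invalid input at $.rows[0]: expected keys tx, ty, tz, ax, ay, az, claw
```

{"op": "drive_tool", "data": {
  "rows": [
    {"tx": 2.5,"ty": 3},
    {"tx": 2.5,"ty": 3},
    {"tx": 2.5,"ty": 3},
    {"tx": 2.5,"ty": 3,"tz": 2},
    {"ax": 0.013,"ay": 0.087,"az": -0.058},
    {"ax": 0.013,"ay": 0.087,"az": -0.058},
    {"ax": 0.013,"ay": 0.087,"az": -0.058},
    {"ax": 0.013,"ay": 0.087,"az": -0.058},
    {"ax": 0.013,"ay": 0.087,"az": -0.058},
    {}
  ]
}}

```text
invalid input at $.rows[0]: expected keys tx, ty, tz, ax, ay, az, claw
```

```bash
cat >> h.py <<'E'
top={'A':(.5758,-.0932),'B':(.5692,-.1989),'C':(.5645,-.3078)}
RS=frame(-3,25);nS=-RS[:,2]
def grasp(k): return np.array([*top[k],.1222])-.041*nS
E
python3 -c "
from h import *
s=sense();print(s['time_s'],s['tcp_pos'],s['wrist_force'],s['joints'])
delta(grasp('C')+.1*nS,RS,'above');delta(grasp('C'),RS,'at')"
```

```text
0.1 [0.2139994  0.58664412 0.22155749] [ 0.2084815  -0.14994834 -0.44794117] [ 8.47740129e+01  2.20868474e+01  3.86552480e-01 -2.49708449e-02
 -6.84105678e+01 -1.48151912e+01]
above shift in current tool cm [61.21 72.73  4.74] in target tool [31.77 87.49 19.88] rotvec [ 0.067  0.433 -0.292]
at shift in current tool cm [65.25 71.47 13.8 ] in target tool [31.77 87.49 29.88] rotvec [ 0.067  0.433 -0.292]
```

All keys are required in every row, so I'll resend with them.

{"op": "drive_tool", "data": {
  "rows": [
    {"tx": 0,"ty": 0,"tz": -4,"ax": 0,"ay": 0,"az": 0,"claw": 8.7},
    {"tx": 0,"ty": 0,"tz": -4,"ax": 0,"ay": 0,"az": 0,"claw": 8.7},
    {"tx": 0,"ty": 0,"tz": -4,"ax": 0,"ay": 0,"az": 0,"claw": 8.7},
    {"tx": 0,"ty": 0,"tz": -4,"ax": 0,"ay": 0,"az": 0,"claw": 8.7},
    {"tx": 2.5,"ty": 3,"tz": 0,"ax": 0,"ay": 0,"az": 0,"claw": 8.7},
    {"tx": 2.5,"ty": 3,"tz": 0,"ax": 0,"ay": 0,"az": 0,"claw": 8.7},
    {"tx": 2.5,"ty": 3,"tz": 0,"ax": 0,"ay": 0,"az": 0,"claw": 8.7},
    {"tx": 2.5,"ty": 3,"tz": 0,"ax": 0,"ay": 0,"az": 0,"claw": 8.7},
    {"tx": 2.5,"ty": 3,"tz": 0,"ax": 0,"ay": 0,"az": 0,"claw": 8.7},
    {"tx": 2.5,"ty": 3,"tz": 0,"ax": 0,"ay": 0,"az": 0,"claw": 8.7}
  ]
}}

```text
time_s: 0.93
tcp_pos: [0.2934, 0.3645, 0.3821]
ee_rot: [[0.94, -0.342, -0.0], [-0.342, -0.94, -0.001], [-0.0, 0.001, -1.0]]
wrist_force: [0.1, 0.2, 0.2]
gripper_width: 0.999
gripper_force: 0.0
```

{"op": "drive_tool", "data": {
  "rows": [
    {"tx": 2.5,"ty": 3,"tz": 0,"ax": 0,"ay": 0,"az": 0,"claw": 8.7},
    {"tx": 2.5,"ty": 3,"tz": 0,"ax": 0,"ay": 0,"az": 0,"claw": 8.7},
    {"tx": 2.5,"ty": 3,"tz": 0,"ax": 0,"ay": 0,"az": 0,"claw": 8.7},
    {"tx": 2.5,"ty": 3,"tz": 0,"ax": 0,"ay": 0,"az": 0,"claw": 8.7},
    {"tx": 2.5,"ty": 3,"tz": 0,"ax": 0,"ay": 0,"az": 0,"claw": 8.7},
    {"tx": 2.5,"ty": 3,"tz": 0,"ax": 0,"ay": 0,"az": 0,"claw": 8.7},
    {"tx": 2.5,"ty": 3,"tz": 0,"ax": 0,"ay": 0,"az": 0,"claw": 8.7},
    {"tx": 2.5,"ty": 3,"tz": 0,"ax": 0,"ay": 0,"az": 0,"claw": 8.7},
    {"tx": 2.5,"ty": 3,"tz": 0,"ax": 0,"ay": 0,"az": 0,"claw": 8.7},
    {"tx": 2.5,"ty": 3,"tz": 0,"ax": 0,"ay": 0,"az": 0,"claw": 8.7}
  ]
}}

```text
time_s: 1.77
tcp_pos: [0.4252, -0.0029, 0.3825]
ee_rot: [[0.94, -0.342, 0.0], [-0.342, -0.94, 0.0], [-0.0, -0.0, -1.0]]
wrist_force: [0.6, 1.3, -0.5]
gripper_width: 1.005
gripper_force: 0.0
```

{"op": "drive_tool", "data": {
  "rows": [
    {"tx": 2.5,"ty": 3,"tz": 0,"ax": 0,"ay": 0,"az": 0,"claw": 8.7},
    {"tx": 2.5,"ty": 3,"tz": 0,"ax": 0,"ay": 0,"az": 0,"claw": 8.7},
    {"tx": 2.5,"ty": 3,"tz": 0,"ax": 0,"ay": 0,"az": 0,"claw": 8.7},
    {"tx": 2.5,"ty": 3,"tz": 1,"ax": 0,"ay": 0,"az": 0,"claw": 8.7},
    {"tx": 0,"ty": 0,"tz": 0,"ax": 0.013,"ay": 0.087,"az": -0.058,"claw": 8.7},
    {"tx": 0,"ty": 0,"tz": 0,"ax": 0.013,"ay": 0.087,"az": -0.058,"claw": 8.7},
    {"tx": 0,"ty": 0,"tz": 0,"ax": 0.013,"ay": 0.087,"az": -0.058,"claw": 8.7},
    {"tx": 0,"ty": 0,"tz": 0,"ax": 0.013,"ay": 0.087,"az": -0.058,"claw": 8.7},
    {"tx": 0,"ty": 0,"tz": 0,"ax": 0.013,"ay": 0.087,"az": -0.058,"claw": 8.7},
    {"tx": 0,"ty": 0,"tz": 0,"ax": 0,"ay": 0,"az": 0,"claw": 8.7}
  ]
}}

```text
time_s: 2.6
tcp_pos: [0.4747, -0.1479, 0.3711]
ee_rot: [[0.904, -0.054, 0.424], [-0.049, -0.999, -0.022], [0.424, -0.001, -0.906]]
wrist_force: [-1.9, 0.4, -0.7]
gripper_width: 1.0
gripper_force: 0.0
```

```bash
python3 -c "
from h import *
s=sense();print(s['time_s'],s['tcp_pos'],s['wrist_force'],s['joints'])
delta(grasp('C')+.1*nS,RS,'above');delta(grasp('C'),RS,'at')"
```

```text
2.6 [ 0.47467262 -0.14794795  0.37108478] [-1.91630376  0.36504307 -0.7312983 ] [  3.08581741  -8.04949506 -18.98500122   3.16967383 -54.12289925
  82.50851105]
above shift in current tool cm [-1.64 15.5  20.8 ] in target tool [-1.63 15.49 20.8 ] rotvec [-0.    -0.002 -0.002]
at shift in current tool cm [-1.66 15.5  30.8 ] in target tool [-1.63 15.49 30.8 ] rotvec [-0.    -0.002 -0.002]
```

{"op": "drive_tool", "data": {
  "rows": [
    {"tx": -0.24,"ty": 2.2,"tz": 2.95,"ax": 0,"ay": 0,"az": 0,"claw": 8.7},
    {"tx": -0.24,"ty": 2.2,"tz": 2.95,"ax": 0,"ay": 0,"az": 0,"claw": 8.7},
    {"tx": -0.24,"ty": 2.2,"tz": 2.95,"ax": 0,"ay": 0,"az": 0,"claw": 8.7},
    {"tx": -0.24,"ty": 2.2,"tz": 2.95,"ax": 0,"ay": 0,"az": 0,"claw": 8.7},
    {"tx": -0.24,"ty": 2.2,"tz": 2.95,"ax": 0,"ay": 0,"az": 0,"claw": 8.7},
    {"tx": -0.24,"ty": 2.2,"tz": 2.95,"ax": 0,"ay": 0,"az": 0,"claw": 8.7},
    {"tx": -0.24,"ty": 2.2,"tz": 2.95,"ax": 0,"ay": 0,"az": 0,"claw": 8.7},
    {"tx": 0,"ty": 0.1,"tz": 2,"ax": 0,"ay": 0,"az": 0,"claw": 8.7},
    {"tx": 0,"ty": 0,"tz": 2,"ax": 0,"ay": 0,"az": 0,"claw": 8.7},
    {"tx": 0,"ty": 0,"tz": 0,"ax": 0,"ay": 0,"az": 0,"claw": 8.7}
  ]
}}

```text
time_s: 3.43
tcp_pos: [0.558, -0.3071, 0.1363]
ee_rot: [[0.908, -0.057, 0.415], [-0.053, -0.998, -0.02], [0.416, -0.004, -0.91]]
wrist_force: [-0.2, -0.2, -0.2]
gripper_width: 0.995
gripper_force: 0.0
```

{"op": "drive_tool", "data": {
  "rows": [
    {"tx": 0,"ty": 0,"tz": 1.5,"ax": 0,"ay": 0,"az": 0,"claw": 8.7},
    {"tx": 0,"ty": 0,"tz": 1.5,"ax": 0,"ay": 0,"az": 0,"claw": 8.7},
    {"tx": 0,"ty": 0,"tz": 1.5,"ax": 0,"ay": 0,"az": 0,"claw": 8.7},
    {"tx": 0,"ty": 0,"tz": 1,"ax": 0,"ay": 0,"az": 0,"claw": 8.7},
    {"tx": 0,"ty": 0,"tz": 0.6,"ax": 0,"ay": 0,"az": 0,"claw": 8.7},
    {"tx": 0,"ty": 0,"tz": 0,"ax": 0,"ay": 0,"az": 0,"claw": 8.7},
    {"tx": 0,"ty": 0,"tz": 0,"ax": 0,"ay": 0,"az": 0,"claw": 8.7}
  ]
}}

```text
time_s: 4.02
tcp_pos: [0.5851, -0.3088, 0.0874]
ee_rot: [[0.904, -0.055, 0.424], [-0.05, -0.999, -0.023], [0.425, -0.0, -0.905]]
wrist_force: [0.2, -0.1, -0.8]
gripper_width: 1.002
gripper_force: 0.0
```

```bash
python3 - <<'E'
from h import *
s=sense();print(s['time_s'],s['tcp_pos'],s['wrist_force'],s['effort'])
delta(grasp('C'),RS,'at')
p,d=capture("top");q,_=capture("scene")
cv2.imwrite("pics/c1.png",np.hstack([cv2.resize(p[170:330,260:440],(400,356)),cv2.resize(q[200:320,190:370],(400,356))])[:,:,::-1])
E
```

```text
4.0167 [ 0.58505475 -0.30883869  0.08739262] [ 0.20562201 -0.08633475 -0.76199966] [ 6.51458628e-02 -3.69533980e+01  1.50959855e+01  2.97413595e+00
  8.34410693e-01 -1.40599598e-02]
at shift in current tool cm [-0.39  0.    0.07] in target tool [-0.39  0.    0.08] rotvec [ 0.001 -0.002 -0.002]
```

View pics/c1.png

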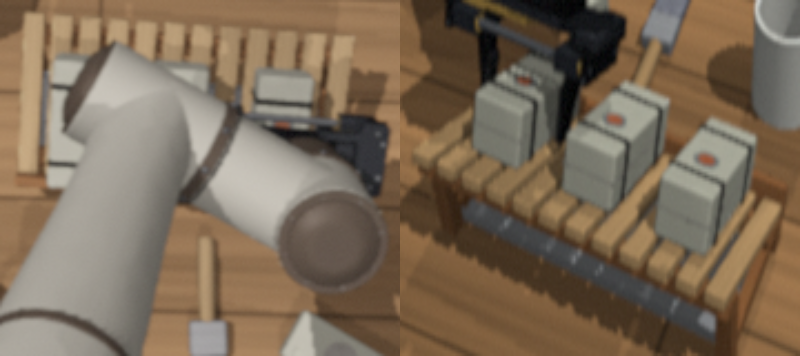

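The crop shows the fingers straddling mould C (left side of the right panel, plug at (525,80)), clear of its neighbour. Now to grip, lift and weigh.

```bash
cat >> h.py <<'E'
def weigh(n=8):
    F=[];E=[]
    for i in range(n):
        capture("top");s=sense();F.append(s["wrist_force"]);E.append(s["effort"])
    print("t",s["time_s"],"F",np.round(np.mean(F,0),3),"sd",np.round(np.std(F,0),2),"eff",np.round(np.mean(E,0),3),"w",round(s["gripper_width"],3),"g",round(s["gripper_force"],1),"tcp",np.round(s["tcp_pos"],4))
E
python3 -c "
from h import *
weigh(6)"
```

```text
t 4.4167 F [-0.204  0.274 -0.269] sd [0.43 0.21 0.27] eff [ 1.6000e-02 -3.7591e+01  1.5265e+01  3.0320e+00  8.4900e-01 -1.6000e-02] w 0.999 g 0.0 tcp [ 0.5849 -0.3089  0.0874]
```

{"op": "drive_tool", "data": {
  "rows": [
    {"tx": 0,"ty": 0,"tz": 0,"ax": 0,"ay": 0,"az": 0,"claw": 4.5},
    {"tx": 0,"ty": 0,"tz": 0,"ax": 0,"ay": 0,"az": 0,"claw": 4.5},
    {"tx": 0,"ty": 0,"tz": 0,"ax": 0,"ay": 0,"az": 0,"claw": 4.5},
    {"tx": 0,"ty": 0,"tz": 0,"ax": 0,"ay": 0,"az": 0,"claw": 4.5},
    {"tx": 0,"ty": 0,"tz": 0,"ax": 0,"ay": 0,"az": 0,"claw": 4.5},
    {"tx": 0,"ty": 0,"tz": 0,"ax": 0,"ay": 0,"az": 0,"claw": 4.5},
    {"tx": 0,"ty": 0,"tz": 0,"ax": 0,"ay": 0,"az": 0,"claw": 4.5}
  ]
}}

```text
time_s: 5.0
tcp_pos: [0.5847, -0.3086, 0.0867]
ee_rot: [[0.904, -0.055, 0.423], [-0.05, -0.998, -0.022], [0.424, -0.001, -0.906]]
wrist_force: [-0.3, 1.3, 0.6]
gripper_width: 0.665
gripper_force: 30.0
```

{"op": "drive_tool", "data": {
  "rows": [
    {"tx": 0,"ty": 0,"tz": -0.5,"ax": 0,"ay": 0,"az": 0,"claw": 4.5},
    {"tx": 0,"ty": 0,"tz": -1,"ax": 0,"ay": 0,"az": 0,"claw": 4.5},
    {"tx": 0,"ty": 0,"tz": -1,"ax": 0,"ay": 0,"az": 0,"claw": 4.5},
    {"tx": 0,"ty": 0,"tz": -0.5,"ax": 0,"ay": 0,"az": 0,"claw": 4.5},
    {"tx": 0,"ty": 0,"tz": 0,"ax": 0,"ay": 0,"az": 0,"claw": 4.5},
    {"tx": 0,"ty": 0,"tz": 0,"ax": 0,"ay": 0,"az": 0,"claw": 4.5}
  ]
}}

```text
time_s: 5.5
tcp_pos: [0.5707, -0.3078, 0.1131]
ee_rot: [[0.905, -0.055, 0.421], [-0.051, -0.998, -0.022], [0.422, -0.002, -0.907]]
wrist_force: [0.1, 0.0, -7.6]
gripper_width: 0.666
gripper_force: 30.0
```

```bash
python3 -c "
from h import *
weigh(10)"
```

```text
t 6.0 F [-0.12   0.045 -7.384] sd [0.41 0.39 0.67] eff [-1.5000e-02 -4.0494e+01  1.8956e+01  3.8750e+00  1.6300e+00 -1.5000e-02] w 0.661 g 30.0 tcp [ 0.5721 -0.3081  0.1139]
```

{"op": "drive_tool", "data": {
  "rows": [
    {"tx": 0,"ty": 0,"tz": 1,"ax": 0,"ay": 0,"az": 0,"claw": 4.5},
    {"tx": 0,"ty": 0,"tz": 1,"ax": 0,"ay": 0,"az": 0,"claw": 4.5},
    {"tx": 0,"ty": 0,"tz": 0.4,"ax": 0,"ay": 0,"az": 0,"claw": 4.5},
    {"tx": 0,"ty": 0,"tz": 0.2,"ax": 0,"ay": 0,"az": 0,"claw": 4.5},
    {"tx": 0,"ty": 0,"tz": 0.2,"ax": 0,"ay": 0,"az": 0,"claw": 4.5},
    {"tx": 0,"ty": 0,"tz": 0.1,"ax": 0,"ay": 0,"az": 0,"claw": 4.5},
    {"tx": 0,"ty": 0,"tz": 0.1,"ax": 0,"ay": 0,"az": 0,"claw": 4.5},
    {"tx": 0,"ty": 0,"tz": 0,"ax": 0,"ay": 0,"az": 0,"claw": 4.5}
  ]
}}

```text
time_s: 6.67
tcp_pos: [0.5845, -0.3088, 0.0869]
ee_rot: [[0.904, -0.055, 0.423], [-0.05, -0.998, -0.023], [0.424, -0.001, -0.906]]
wrist_force: [-0.4, -0.3, -5.9]
gripper_width: 0.665
gripper_force: 30.0
```

```bash
python3 -c "
from h import *
weigh(3); delta(grasp('B')+.08*nS,RS,'aboveB');delta(grasp('B'),RS,'atB')"
```

```text
t 6.8167 F [-0.326  0.26  -6.651] sd [0.17 0.61 0.2 ] eff [ 8.1000e-02 -4.2140e+01  1.8443e+01  3.7320e+00  1.7870e+00 -1.3000e-02] w 0.662 g 30.0 tcp [ 0.5846 -0.3088  0.087 ]
aboveB shift in current tool cm [ -0.44 -10.89  -7.99] in target tool [ -0.42 -10.9   -7.99] rotvec [ 0.001 -0.002 -0.003]
atB shift in current tool cm [-4.500e-01 -1.089e+01  1.000e-02] in target tool [-4.20e-01 -1.09e+01  1.00e-02] rotvec [ 0.001 -0.002 -0.003]
```

Still carrying most of the weight, so I'll lower in small steps.

{"op": "drive_tool", "data": {
  "rows": [
    {"tx": 0,"ty": 0,"tz": 0.05,"ax": 0,"ay": 0,"az": 0,"claw": 4.5},
    {"tx": 0,"ty": 0,"tz": 0.05,"ax": 0,"ay": 0,"az": 0,"claw": 4.5},
    {"tx": 0,"ty": 0,"tz": 0.05,"ax": 0,"ay": 0,"az": 0,"claw": 4.5},
    {"tx": 0,"ty": 0,"tz": 0,"ax": 0,"ay": 0,"az": 0,"claw": 4.5}
  ]
}}

```text
time_s: 7.15
tcp_pos: [0.5847, -0.3088, 0.0868]
ee_rot: [[0.904, -0.055, 0.423], [-0.05, -0.999, -0.023], [0.424, -0.001, -0.906]]
wrist_force: [-6.1, 3.2, 2.0]
gripper_width: 0.666
gripper_force: 30.0
```

```bash
python3 -c "
from h import *
weigh(3)"
```

```text
t 7.3 F [-6.404  1.536  3.008] sd [0.24 0.41 0.09] eff [ 9.0300e-01 -3.6988e+01  1.8560e+01  3.4700e+00  2.7250e+00  3.2000e-02] w 0.665 g 30.0 tcp [ 0.5847 -0.3088  0.0868]
```

It's seated on the board. Release, then over to B (340,228).

{"op": "drive_tool", "data": {
  "rows": [
    {"tx": 0,"ty": 0,"tz": 0,"ax": 0,"ay": 0,"az": 0,"claw": 6.6},
    {"tx": 0,"ty": 0,"tz": 0,"ax": 0,"ay": 0,"az": 0,"claw": 8.7},
    {"tx": 0,"ty": 0,"tz": 0,"ax": 0,"ay": 0,"az": 0,"claw": 8.7},
    {"tx": 0,"ty": 0,"tz": 0,"ax": 0,"ay": 0,"az": 0,"claw": 8.7},
    {"tx": 0,"ty": 0,"tz": -2,"ax": 0,"ay": 0,"az": 0,"claw": 8.7},
    {"tx": 0,"ty": 0,"tz": -3,"ax": 0,"ay": 0,"az": 0,"claw": 8.7},
    {"tx": 0,"ty": 0,"tz": -3,"ax": 0,"ay": 0,"az": 0,"claw": 8.7},
    {"tx": -0.15,"ty": -3.6,"tz": 0,"ax": 0,"ay": 0,"az": 0,"claw": 8.7},
    {"tx": -0.15,"ty": -3.6,"tz": 0,"ax": 0,"ay": 0,"az": 0,"claw": 8.7},
    {"tx": -0.15,"ty": -3.7,"tz": 0,"ax": 0,"ay": 0,"az": 0,"claw": 8.7}
  ]
}}

```text
time_s: 8.13
tcp_pos: [0.5547, -0.1977, 0.1582]
ee_rot: [[0.902, -0.057, 0.428], [-0.052, -0.998, -0.024], [0.429, -0.001, -0.903]]
wrist_force: [1.9, 0.2, -0.4]
gripper_width: 1.001
gripper_force: 0.0
```

{"op": "drive_tool", "data": {
  "rows": [
    {"tx": 0,"ty": 0,"tz": 2,"ax": 0,"ay": 0,"az": 0,"claw": 8.7},
    {"tx": 0,"ty": 0,"tz": 2,"ax": 0,"ay": 0,"az": 0,"claw": 8.7},
    {"tx": 0,"ty": 0,"tz": 2,"ax": 0,"ay": 0,"az": 0,"claw": 8.7},
    {"tx": 0,"ty": 0,"tz": 1.4,"ax": 0,"ay": 0,"az": 0,"claw": 8.7},
    {"tx": 0,"ty": 0,"tz": 0.5,"ax": 0,"ay": 0,"az": 0,"claw": 8.7},
    {"tx": 0,"ty": 0,"tz": 0,"ax": 0,"ay": 0,"az": 0,"claw": 8.7},
    {"tx": 0,"ty": 0,"tz": 0,"ax": 0,"ay": 0,"az": 0,"claw": 8.7}
  ]
}}

```text
time_s: 8.72
tcp_pos: [0.5875, -0.1999, 0.0852]
ee_rot: [[0.904, -0.055, 0.425], [-0.05, -0.998, -0.023], [0.425, -0.0, -0.905]]
wrist_force: [0.3, 0.4, 0.1]
gripper_width: 1.001
gripper_force: 0.0
```

```bash
python3 -c "
from h import *
weigh(6);delta(grasp('B'),RS,'atB')"
```

```text
t 9.0167 F [ 0.196 -0.073  0.03 ] sd [0.23 0.42 0.42] eff [ 2.9000e-02 -3.2791e+01  1.3822e+01  2.8310e+00  9.5600e-01 -1.6000e-02] w 1.002 g 0.0 tcp [ 0.5872 -0.2     0.0856]
atB shift in current tool cm [-0.08 -0.01  0.02] in target tool [-0.08 -0.01  0.02] rotvec [ 0.001 -0.004 -0.003]
```

{"op": "drive_tool", "data": {
  "rows": [
    {"tx": 0,"ty": 0,"tz": 0,"ax": 0,"ay": 0,"az": 0,"claw": 4.5},
    {"tx": 0,"ty": 0,"tz": 0,"ax": 0,"ay": 0,"az": 0,"claw": 4.5},
    {"tx": 0,"ty": 0,"tz": 0,"ax": 0,"ay": 0,"az": 0,"claw": 4.5},
    {"tx": 0,"ty": 0,"tz": 0,"ax": 0,"ay": 0,"az": 0,"claw": 4.5},
    {"tx": 0,"ty": 0,"tz": 0,"ax": 0,"ay": 0,"az": 0,"claw": 4.5},
    {"tx": 0,"ty": 0,"tz": 0,"ax": 0,"ay": 0,"az": 0,"claw": 4.5},
    {"tx": 0,"ty": 0,"tz": -0.5,"ax": 0,"ay": 0,"az": 0,"claw": 4.5},
    {"tx": 0,"ty": 0,"tz": -1,"ax": 0,"ay": 0,"az": 0,"claw": 4.5},
    {"tx": 0,"ty": 0,"tz": -1,"ax": 0,"ay": 0,"az": 0,"claw": 4.5},
    {"tx": 0,"ty": 0,"tz": -0.5,"ax": 0,"ay": 0,"az": 0,"claw": 4.5}
  ]
}}

```text
time_s: 9.85
tcp_pos: [0.5725, -0.1991, 0.1123]
ee_rot: [[0.905, -0.056, 0.422], [-0.051, -0.998, -0.023], [0.422, -0.001, -0.906]]
wrist_force: [0.3, -0.1, -3.9]
gripper_width: 0.665
gripper_force: 30.0
```

{"op": "drive_tool", "data": {
  "rows": [
    {"tx": 0,"ty": 0,"tz": 0,"ax": 0,"ay": 0,"az": 0,"claw": 4.5},
    {"tx": 0,"ty": 0,"tz": 0,"ax": 0,"ay": 0,"az": 0,"claw": 4.5}
  ]
}}

```text
time_s: 10.02
tcp_pos: [0.5734, -0.1991, 0.112]
ee_rot: [[0.904, -0.055, 0.423], [-0.05, -0.998, -0.023], [0.424, -0.001, -0.906]]
wrist_force: [-0.9, -0.1, -4.2]
gripper_width: 0.666
gripper_force: 30.0
```

```bash
python3 -c "
from h import *
weigh(10)"
```

```text
t 10.5167 F [ 0.03   0.103 -3.822] sd [0.35 0.49 0.4 ] eff [-9.0000e-03 -3.3365e+01  1.6215e+01  3.4240e+00  1.4050e+00 -1.6000e-02] w 0.665 g 30.0 tcp [ 0.5742 -0.1991  0.1115]
```

{"op": "drive_tool", "data": {
  "rows": [
    {"tx": 0,"ty": 0,"tz": 1,"ax": 0,"ay": 0,"az": 0,"claw": 4.5},
    {"tx": 0,"ty": 0,"tz": 1,"ax": 0,"ay": 0,"az": 0,"claw": 4.5},
    {"tx": 0,"ty": 0,"tz": 0.4,"ax": 0,"ay": 0,"az": 0,"claw": 4.5},
    {"tx": 0,"ty": 0,"tz": 0.2,"ax": 0,"ay": 0,"az": 0,"claw": 4.5},
    {"tx": 0,"ty": 0,"tz": 0.2,"ax": 0,"ay": 0,"az": 0,"claw": 4.5},
    {"tx": 0,"ty": 0,"tz": 0.1,"ax": 0,"ay": 0,"az": 0,"claw": 4.5},
    {"tx": 0,"ty": 0,"tz": 0.1,"ax": 0,"ay": 0,"az": 0,"claw": 4.5},
    {"tx": 0,"ty": 0,"tz": 0.05,"ax": 0,"ay": 0,"az": 0,"claw": 4.5},
    {"tx": 0,"ty": 0,"tz": 0.05,"ax": 0,"ay": 0,"az": 0,"claw": 4.5},
    {"tx": 0,"ty": 0,"tz": 0,"ax": 0,"ay": 0,"az": 0,"claw": 4.5}
  ]
}}

```text
time_s: 11.35
tcp_pos: [0.587, -0.1998, 0.0846]
ee_rot: [[0.904, -0.055, 0.424], [-0.05, -0.998, -0.023], [0.425, -0.0, -0.905]]
wrist_force: [-4.7, 1.5, 3.8]
gripper_width: 0.663
gripper_force: 30.0
```

```bash
python3 -c "
from h import *
weigh(2);delta(grasp('A'),RS,'atA')"
```

```text
t 11.45 F [-4.844  1.562  4.486] sd [0.41 0.24 0.17] eff [-6.0000e-03 -3.0737e+01  1.5195e+01  3.1340e+00  1.8600e+00 -4.7000e-02] w 0.665 g 30.0 tcp [ 0.5869 -0.1998  0.0845]
atA shift in current tool cm [  0.05 -10.59  -0.03] in target tool [  0.08 -10.59  -0.02] rotvec [ 0.001 -0.002 -0.003]
```

B weighs about 0.39 kg and is almost certainly the lightest, while C is about 0.73 kg. B is set back; A is next.

{"op": "drive_tool", "data": {
  "rows": [
    {"tx": 0,"ty": 0,"tz": 0,"ax": 0,"ay": 0,"az": 0,"claw": 6.6},
    {"tx": 0,"ty": 0,"tz": 0,"ax": 0,"ay": 0,"az": 0,"claw": 8.7},
    {"tx": 0,"ty": 0,"tz": 0,"ax": 0,"ay": 0,"az": 0,"claw": 8.7},
    {"tx": 0,"ty": 0,"tz": 0,"ax": 0,"ay": 0,"az": 0,"claw": 8.7},
    {"tx": 0,"ty": 0,"tz": -2,"ax": 0,"ay": 0,"az": 0,"claw": 8.7},
    {"tx": 0,"ty": 0,"tz": -3,"ax": 0,"ay": 0,"az": 0,"claw": 8.7},
    {"tx": 0,"ty": 0,"tz": -3,"ax": 0,"ay": 0,"az": 0,"claw": 8.7},
    {"tx": 0,"ty": -3.5,"tz": 0,"ax": 0,"ay": 0,"az": 0,"claw": 8.7},
    {"tx": 0,"ty": -3.5,"tz": 0,"ax": 0,"ay": 0,"az": 0,"claw": 8.7},
    {"tx": 0,"ty": -3.6,"tz": 0,"ax": 0,"ay": 0,"az": 0,"claw": 8.7}
  ]
}}

```text
time_s: 12.28
tcp_pos: [0.56, -0.0919, 0.1577]
ee_rot: [[0.903, -0.057, 0.427], [-0.052, -0.998, -0.023], [0.427, -0.002, -0.904]]
wrist_force: [0.2, -0.3, -0.1]
gripper_width: 1.001
gripper_force: 0.0
```

{"op": "drive_tool", "data": {
  "rows": [
    {"tx": 0,"ty": 0,"tz": 2,"ax": 0,"ay": 0,"az": 0,"claw": 8.7},
    {"tx": 0,"ty": 0,"tz": 2,"ax": 0,"ay": 0,"az": 0,"claw": 8.7},
    {"tx": 0,"ty": 0,"tz": 2,"ax": 0,"ay": 0,"az": 0,"claw": 8.7},
    {"tx": 0,"ty": 0,"tz": 1.4,"ax": 0,"ay": 0,"az": 0,"claw": 8.7},
    {"tx": 0,"ty": 0,"tz": 0.5,"ax": 0,"ay": 0,"az": 0,"claw": 8.7},
    {"tx": 0,"ty": 0,"tz": 0,"ax": 0,"ay": 0,"az": 0,"claw": 8.7},
    {"tx": 0,"ty": 0,"tz": 0,"ax": 0,"ay": 0,"az": 0,"claw": 8.7}
  ]
}}

```text
time_s: 12.87
tcp_pos: [0.5958, -0.0979, 0.0932]
ee_rot: [[0.91, -0.05, 0.411], [-0.05, -0.999, -0.011], [0.411, -0.011, -0.912]]
wrist_force: [-0.4, -0.5, 0.9]
gripper_width: 0.998
gripper_force: 0.0
```

```bash
python3 -c "
from h import *
weigh(4);delta(grasp('A'),RS,'atA')"
```

```text
t 13.0667 F [-0.039 -0.174 -0.022] sd [0.36 0.37 0.64] eff [ 6.0000e-03 -2.9860e+01  1.3215e+01  2.2930e+00  8.3500e-01 -1.6000e-02] w 1.001 g 0.0 tcp [ 0.5954 -0.0979  0.0938]
atA shift in current tool cm [-0.59 -0.36  0.7 ] in target tool [-0.6  -0.37  0.69] rotvec [-0.011  0.012 -0.002]
```

{"op": "drive_tool", "data": {
  "rows": [
    {"tx": 0,"ty": 0,"tz": 0,"ax": 0,"ay": 0,"az": 0,"claw": 4.5},
    {"tx": 0,"ty": 0,"tz": 0,"ax": 0,"ay": 0,"az": 0,"claw": 4.5},
    {"tx": 0,"ty": 0,"tz": 0,"ax": 0,"ay": 0,"az": 0,"claw": 4.5},
    {"tx": 0,"ty": 0,"tz": 0,"ax": 0,"ay": 0,"az": 0,"claw": 4.5},
    {"tx": 0,"ty": 0,"tz": 0,"ax": 0,"ay": 0,"az": 0,"claw": 4.5},
    {"tx": 0,"ty": 0,"tz": 0,"ax": 0,"ay": 0,"az": 0,"claw": 4.5},
    {"tx": 0,"ty": 0,"tz": -0.5,"ax": 0,"ay": 0,"az": 0,"claw": 4.5},
    {"tx": 0,"ty": 0,"tz": -1,"ax": 0,"ay": 0,"az": 0,"claw": 4.5},
    {"tx": 0,"ty": 0,"tz": -1,"ax": 0,"ay": 0,"az": 0,"claw": 4.5},
    {"tx": 0,"ty": 0,"tz": -0.5,"ax": 0,"ay": 0,"az": 0,"claw": 4.5}
  ]
}}

```text
time_s: 13.9
tcp_pos: [0.5813, -0.0979, 0.1192]
ee_rot: [[0.912, -0.052, 0.406], [-0.051, -0.999, -0.011], [0.406, -0.01, -0.914]]
wrist_force: [-0.3, -0.1, -5.8]
gripper_width: 0.666
gripper_force: 30.0
```

{"op": "drive_tool", "data": {
  "rows": [
    {"tx": 0,"ty": 0,"tz": 0,"ax": 0,"ay": 0,"az": 0,"claw": 4.5},
    {"tx": 0,"ty": 0,"tz": 0,"ax": 0,"ay": 0,"az": 0,"claw": 4.5}
  ]
}}

```text
time_s: 14.07
tcp_pos: [0.5817, -0.0979, 0.119]
ee_rot: [[0.912, -0.051, 0.407], [-0.051, -0.999, -0.011], [0.407, -0.01, -0.913]]
wrist_force: [0.5, 0.1, -5.2]
gripper_width: 0.666
gripper_force: 30.0
```

```bash
python3 -c "
from h import *
weigh(10)"
```

```text
t 14.5667 F [ 0.184  0.024 -5.505] sd [0.5  0.34 0.26] eff [ 5.0000e-03 -3.1693e+01  1.6582e+01  3.3400e+00  1.4600e+00 -1.6000e-02] w 0.665 g 30.0 tcp [ 0.5831 -0.0977  0.1201]
```

A is about 0.55 kg, so the order is C > A > B. I'll put A back and fetch C.

{"op": "drive_tool", "data": {
  "rows": [
    {"tx": 0,"ty": 0,"tz": 1,"ax": 0,"ay": 0,"az": 0,"claw": 4.5},
    {"tx": 0,"ty": 0,"tz": 1,"ax": 0,"ay": 0,"az": 0,"claw": 4.5},
    {"tx": 0,"ty": 0,"tz": 0.4,"ax": 0,"ay": 0,"az": 0,"claw": 4.5},
    {"tx": 0,"ty": 0,"tz": 0.2,"ax": 0,"ay": 0,"az": 0,"claw": 4.5},
    {"tx": 0,"ty": 0,"tz": 0.2,"ax": 0,"ay": 0,"az": 0,"claw": 4.5},
    {"tx": 0,"ty": 0,"tz": 0.1,"ax": 0,"ay": 0,"az": 0,"claw": 4.5},
    {"tx": 0,"ty": 0,"tz": 0.1,"ax": 0,"ay": 0,"az": 0,"claw": 4.5},
    {"tx": 0,"ty": 0,"tz": 0.05,"ax": 0,"ay": 0,"az": 0,"claw": 4.5},
    {"tx": 0,"ty": 0,"tz": 0.05,"ax": 0,"ay": 0,"az": 0,"claw": 4.5},
    {"tx": 0,"ty": 0,"tz": 0,"ax": 0,"ay": 0,"az": 0,"claw": 4.5}
  ]
}}

```text
time_s: 15.4
tcp_pos: [0.5969, -0.0975, 0.0944]
ee_rot: [[0.909, -0.049, 0.413], [-0.049, -0.999, -0.01], [0.413, -0.011, -0.91]]
wrist_force: [-4.4, 4.0, 6.9]
gripper_width: 0.665
gripper_force: 30.0
```

```bash
python3 -c "
from h import *
weigh(2)
C=np.array([.5847,-.3088,.0868]);delta(C,RS,'C');print(sense()['joints'])"
```

```text
t 15.5 F [-4.729  4.081  6.699] sd [0.34 0.06 0.03] eff [ -1.902 -26.885  13.336   2.303   1.049   0.094] w 0.666 g 30.0 tcp [ 0.5969 -0.0975  0.0943]
C shift in current tool cm [-0.37 21.17  0.39] in target tool [-0.42 21.16  0.64] rotvec [-0.012  0.01  -0.002]
[  6.71464897  18.43541247 -38.78132419  21.34393261  -9.19438081
  59.94740839]
```

{"op": "drive_tool", "data": {
  "rows": [
    {"tx": 0,"ty": 0,"tz": 0,"ax": 0,"ay": 0,"az": 0,"claw": 6.6},
    {"tx": 0,"ty": 0,"tz": 0,"ax": 0,"ay": 0,"az": 0,"claw": 8.7},
    {"tx": 0,"ty": 0,"tz": 0,"ax": 0,"ay": 0,"az": 0,"claw": 8.7},
    {"tx": 0,"ty": 0,"tz": 0,"ax": 0,"ay": 0,"az": 0,"claw": 8.7},
    {"tx": 0,"ty": 0,"tz": -2,"ax": 0,"ay": 0,"az": 0,"claw": 8.7},
    {"tx": 0,"ty": 0,"tz": -3,"ax": 0,"ay": 0,"az": 0,"claw": 8.7},
    {"tx": 0,"ty": 0,"tz": -3,"ax": 0,"ay": 0,"az": 0,"claw": 8.7},
    {"tx": 0,"ty": 3.5,"tz": 0,"ax": 0,"ay": 0,"az": 0,"claw": 8.7},
    {"tx": 0,"ty": 3.5,"tz": 0,"ax": 0,"ay": 0,"az": 0,"claw": 8.7},
    {"tx": 0,"ty": 3.5,"tz": 0,"ax": 0,"ay": 0,"az": 0,"claw": 8.7}
  ]
}}

```text
time_s: 16.33
tcp_pos: [0.5583, -0.2023, 0.1653]
ee_rot: [[0.91, -0.047, 0.412], [-0.048, -0.999, -0.009], [0.412, -0.011, -0.911]]
wrist_force: [0.5, -1.3, -0.5]
gripper_width: 0.999
gripper_force: 0.0
```

{"op": "drive_tool", "data": {
  "rows": [
    {"tx": 0,"ty": 3.5,"tz": 0,"ax": -0.004,"ay": 0.003,"az": 0,"claw": 8.7},
    {"tx": 0,"ty": 3.5,"tz": 0,"ax": -0.004,"ay": 0.003,"az": 0,"claw": 8.7},
    {"tx": 0,"ty": 3.6,"tz": 0,"ax": -0.004,"ay": 0.003,"az": 0,"claw": 8.7},
    {"tx": 0,"ty": 0,"tz": 0,"ax": 0,"ay": 0,"az": 0,"claw": 8.7},
    {"tx": 0,"ty": 0,"tz": 0,"ax": 0,"ay": 0,"az": 0,"claw": 8.7}
  ]
}}

```text
time_s: 16.75
tcp_pos: [0.5519, -0.3101, 0.1628]
ee_rot: [[0.907, -0.059, 0.417], [-0.054, -0.998, -0.024], [0.418, -0.0, -0.909]]
wrist_force: [1.2, 0.2, 0.2]
gripper_width: 0.999
gripper_force: 0.0
```

```bash
python3 -c "
from h import *
C=np.array([.5847,-.3088,.0868]);delta(C,RS,'C');print(sense()['joints'],sense()['time_s'])"
```

```text
C shift in current tool cm [-0.21 -0.32  8.27] in target tool [-0.25 -0.3   8.26] rotvec [ 0.003  0.006 -0.006]
[-17.99901262  16.81510444 -16.91527273 -11.24132943 -32.8004061
 112.7971659 ] 16.75
```

{"op": "drive_tool", "data": {
  "rows": [
    {"tx": -0.2,"ty": -0.3,"tz": 2,"ax": 0.003,"ay": 0.006,"az": -0.006,"claw": 8.7},
    {"tx": 0,"ty": 0,"tz": 2,"ax": 0,"ay": 0,"az": 0,"claw": 8.7},
    {"tx": 0,"ty": 0,"tz": 2,"ax": 0,"ay": 0,"az": 0,"claw": 8.7},
    {"tx": 0,"ty": 0,"tz": 1.4,"ax": 0,"ay": 0,"az": 0,"claw": 8.7},
    {"tx": 0,"ty": 0,"tz": 0.8,"ax": 0,"ay": 0,"az": 0,"claw": 8.7},
    {"tx": 0,"ty": 0,"tz": 0,"ax": 0,"ay": 0,"az": 0,"claw": 8.7},
    {"tx": 0,"ty": 0,"tz": 0,"ax": 0,"ay": 0,"az": 0,"claw": 4.5},
    {"tx": 0,"ty": 0,"tz": 0,"ax": 0,"ay": 0,"az": 0,"claw": 4.5},
    {"tx": 0,"ty": 0,"tz": 0,"ax": 0,"ay": 0,"az": 0,"claw": 4.5},
    {"tx": 0,"ty": 0,"tz": 0,"ax": 0,"ay": 0,"az": 0,"claw": 4.5}
  ]
}}

```text
time_s: 17.58
tcp_pos: [0.5855, -0.3067, 0.0893]
ee_rot: [[0.904, -0.048, 0.424], [-0.044, -0.999, -0.021], [0.425, 0.0, -0.905]]
wrist_force: [-0.4, 0.0, 0.4]
gripper_width: 0.779
gripper_force: 0.0
```

{"op": "drive_tool", "data": {
  "rows": [
    {"tx": 0,"ty": 0,"tz": 0,"ax": 0,"ay": 0,"az": 0,"claw": 4.5},
    {"tx": 0,"ty": 0,"tz": 0,"ax": 0,"ay": 0,"az": 0,"claw": 4.5},
    {"tx": 0,"ty": 0,"tz": -0.5,"ax": 0,"ay": 0,"az": 0,"claw": 4.5},
    {"tx": 0,"ty": 0,"tz": -1,"ax": 0,"ay": 0,"az": 0,"claw": 4.5},
    {"tx": 0,"ty": 0,"tz": -2,"ax": 0,"ay": 0,"az": 0,"claw": 4.5},
    {"tx": 0,"ty": 0,"tz": -3,"ax": 0,"ay": 0,"az": 0,"claw": 4.5},
    {"tx": 0,"ty": 0,"tz": -3,"ax": 0,"ay": 0,"az": 0,"claw": 4.5},
    {"tx": 0,"ty": 0,"tz": -3,"ax": 0,"ay": 0,"az": 0,"claw": 4.5},
    {"tx": 0,"ty": 0,"tz": -2,"ax": 0,"ay": 0,"az": 0,"claw": 4.5},
    {"tx": 0,"ty": 0,"tz": 0,"ax": 0,"ay": 0,"az": 0,"claw": 4.5}
  ]
}}

```text
time_s: 18.42
tcp_pos: [0.5224, -0.3034, 0.2222]
ee_rot: [[0.904, -0.049, 0.425], [-0.044, -0.999, -0.021], [0.425, 0.0, -0.905]]
wrist_force: [1.2, 0.5, -5.4]
gripper_width: 0.662
gripper_force: 30.0
```

```bash
cat >> h.py <<'E'
RD=frame(10,0); DC=np.array([.5006,.2156,0]); DY=np.array([.174,-.985,0])
PL=DC+.015*DY   # stack centre
E
python3 -c "
from h import *
s=sense();print(s['time_s'],s['tcp_pos'],s['wrist_force'],s['joints'],s['gripper_width'],PL)
delta(PL+[0,0,.15],RD,'dryer above')"
```

```text
18.4167 [ 0.5224373  -0.30336903  0.22220983] [ 1.18914403  0.47079565 -5.44373748] [-18.50555579  10.5148489  -16.33337381 -10.47175735 -39.29529778
 112.4294581 ] 0.6618932007136908 [0.50321  0.200825 0.      ]
dryer above shift in current tool cm [ -7.03 -50.27   4.67] in target tool [  6.86 -49.99   7.22] rotvec [ 0.049 -0.437 -0.22 ]
```

{"op": "drive_tool", "data": {
  "rows": [
    {"tx": 0,"ty": 0,"tz": 0,"ax": 0.01,"ay": -0.0875,"az": -0.044,"claw": 4.5},
    {"tx": 0,"ty": 0,"tz": 0,"ax": 0.01,"ay": -0.0875,"az": -0.044,"claw": 4.5},
    {"tx": 0,"ty": 0,"tz": 0,"ax": 0.01,"ay": -0.0875,"az": -0.044,"claw": 4.5},
    {"tx": 0,"ty": 0,"tz": 0,"ax": 0.01,"ay": -0.0875,"az": -0.044,"claw": 4.5},
    {"tx": 0,"ty": 0,"tz": 0,"ax": 0.01,"ay": -0.0875,"az": -0.044,"claw": 4.5},
    {"tx": 0.5,"ty": -3,"tz": 0,"ax": 0,"ay": 0,"az": 0,"claw": 4.5},
    {"tx": 0.5,"ty": -3.5,"tz": 0,"ax": 0,"ay": 0,"az": 0,"claw": 4.5},
    {"tx": 0.5,"ty": -3.5,"tz": 0,"ax": 0,"ay": 0,"az": 0,"claw": 4.5},
    {"tx": 0.5,"ty": -3.5,"tz": 0,"ax": 0,"ay": 0,"az": 0,"claw": 4.5},
    {"tx": 0.5,"ty": -3.5,"tz": 0,"ax": 0,"ay": 0,"az": 0,"claw": 4.5}
  ]
}}

```text
time_s: 19.25
tcp_pos: [0.5173, -0.1295, 0.2162]
ee_rot: [[0.985, 0.173, -0.008], [0.173, -0.985, 0.003], [-0.007, -0.005, -1.0]]
wrist_force: [0.9, 0.7, -6.7]
gripper_width: 0.664
gripper_force: 30.0
```

{"op": "drive_tool", "data": {
  "rows": [
    {"tx": 0.5,"ty": -3.5,"tz": 0,"ax": 0,"ay": 0,"az": 0,"claw": 4.5},
    {"tx": 0.5,"ty": -3.5,"tz": 0,"ax": 0,"ay": 0,"az": 0,"claw": 4.5},
    {"tx": 0.5,"ty": -3.5,"tz": 0,"ax": 0,"ay": 0,"az": 0,"claw": 4.5},
    {"tx": 0.5,"ty": -3.5,"tz": 0,"ax": 0,"ay": 0,"az": 0,"claw": 4.5},
    {"tx": 0.5,"ty": -3.5,"tz": 0,"ax": 0,"ay": 0,"az": 0,"claw": 4.5},
    {"tx": 0.5,"ty": -3.5,"tz": 0,"ax": 0,"ay": 0,"az": 0,"claw": 4.5},
    {"tx": 0.5,"ty": -3.5,"tz": 0,"ax": 0,"ay": 0,"az": 0,"claw": 4.5},
    {"tx": 0,"ty": -2,"tz": 0,"ax": 0,"ay": 0,"az": 0,"claw": 4.5},
    {"tx": 0,"ty": 0,"tz": 0,"ax": 0,"ay": 0,"az": 0,"claw": 4.5},
    {"tx": 0,"ty": 0,"tz": 0,"ax": 0,"ay": 0,"az": 0,"claw": 4.5}
  ]
}}

```text
time_s: 20.08
tcp_pos: [0.5055, 0.1364, 0.2171]
ee_rot: [[0.984, 0.176, -0.008], [0.176, -0.984, -0.0], [-0.008, -0.001, -1.0]]
wrist_force: [-0.4, 0.5, -7.6]
gripper_width: 0.663
gripper_force: 30.0
```

```bash
python3 -c "
from h import *
s=sense();print(s['time_s'],s['tcp_pos'],s['wrist_force'],s['joints'],s['gripper_width'],PL)
delta(PL+[0,0,.1],RD,'dryer 10cm')
p,d=capture('top');q,e=capture('scene')
cv2.imwrite('pics/c2.png',np.hstack([cv2.resize(p[150:350,20:245],(400,356)),cv2.resize(q[170:370,390:615],(400,356))])[:,:,::-1])"
```

```text
20.0833 [0.50547217 0.1363509  0.2171245 ] [-0.41617722  0.51974836 -7.56230401] [ 32.72514998  12.62637999 -13.7838601   -0.25877733 -63.96141106
  67.54753834] 0.662952336817051 [0.50321  0.200825 0.      ]
dryer 10cm shift in current tool cm [ 1.   -6.37 11.71] in target tool [ 0.9  -6.39 11.71] rotvec [-0.001  0.008  0.003]
```

View pics/c2.png

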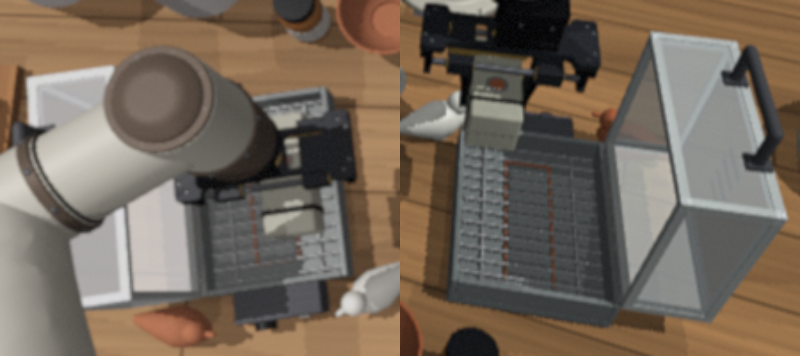

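C hangs level over the tray (right panel, (495,110)), with the tray floor clear and the hood upright. Move across and lower.

{"op": "drive_tool", "data": {
  "rows": [
    {"tx": 0.5,"ty": -3.2,"tz": 0,"ax": 0,"ay": 0.008,"az": 0.003,"claw": 4.5},
    {"tx": 0.5,"ty": -3.2,"tz": 0,"ax": 0,"ay": 0,"az": 0,"claw": 4.5},
    {"tx": 0,"ty": 0,"tz": 2,"ax": 0,"ay": 0,"az": 0,"claw": 4.5},
    {"tx": 0,"ty": 0,"tz": 3,"ax": 0,"ay": 0,"az": 0,"claw": 4.5},
    {"tx": 0,"ty": 0,"tz": 3,"ax": 0,"ay": 0,"az": 0,"claw": 4.5},
    {"tx": 0,"ty": 0,"tz": 3,"ax": 0,"ay": 0,"az": 0,"claw": 4.5},
    {"tx": 0,"ty": 0,"tz": 2,"ax": 0,"ay": 0,"az": 0,"claw": 4.5},
    {"tx": 0,"ty": 0,"tz": 1.5,"ax": 0,"ay": 0,"az": 0,"claw": 4.5},
    {"tx": 0,"ty": 0,"tz": 0.6,"ax": 0,"ay": 0,"az": 0,"claw": 4.5},
    {"tx": 0,"ty": 0,"tz": 0,"ax": 0,"ay": 0,"az": 0,"claw": 4.5}
  ]
}}

```text
time_s: 21.02
tcp_pos: [0.506, 0.1986, 0.0672]
ee_rot: [[0.986, 0.17, 0.002], [0.17, -0.986, -0.0], [0.002, 0.0, -1.0]]
wrist_force: [0.5, 0.1, -8.2]
gripper_width: 0.66
gripper_force: 30.0
```

```bash
python3 -c "
from h import *
weigh(3);delta(PL+[0,0,.043],RD,'grate')"
```

```text
t 21.1667 F [ 0.702  0.322 -6.764] sd [0.24 0.47 0.55] eff [-8.3000e-02 -3.8430e+01  1.5633e+01  3.7580e+00  3.0000e-03  0.0000e+00] w 0.663 g 30.0 tcp [0.508  0.2006 0.0703]
grate shift in current tool cm [-0.49 -0.1   2.73] in target tool [-0.46 -0.11  2.73] rotvec [-0.003 -0.009 -0.003]
```

{"op": "drive_tool", "data": {
  "rows": [
    {"tx": 0,"ty": 0,"tz": 0.6,"ax": -0.003,"ay": -0.008,"az": 0,"claw": 4.5},
    {"tx": 0,"ty": 0,"tz": 0.6,"ax": 0,"ay": 0,"az": 0,"claw": 4.5},
    {"tx": 0,"ty": 0,"tz": 0.4,"ax": 0,"ay": 0,"az": 0,"claw": 4.5},
    {"tx": 0,"ty": 0,"tz": 0.2,"ax": 0,"ay": 0,"az": 0,"claw": 4.5},
    {"tx": 0,"ty": 0,"tz": 0.2,"ax": 0,"ay": 0,"az": 0,"claw": 4.5},
    {"tx": 0,"ty": 0,"tz": 0,"ax": 0,"ay": 0,"az": 0,"claw": 4.5},
    {"tx": 0,"ty": 0,"tz": 0,"ax": 0,"ay": 0,"az": 0,"claw": 4.5}
  ]
}}

```text
time_s: 21.75
tcp_pos: [0.5068, 0.2004, 0.0491]
ee_rot: [[0.985, 0.172, -0.002], [0.172, -0.985, -0.002], [-0.002, 0.002, -1.0]]
wrist_force: [0.8, 0.1, -7.3]
gripper_width: 0.661
gripper_force: 30.0
```

```bash
python3 -c "
from h import *
weigh(3);delta(PL+[0,0,.043],RD,'grate')"
```

```text
t 21.9 F [ 0.521  0.066 -7.731] sd [0.16 0.21 0.43] eff [-6.0000e-03 -4.0222e+01  1.5384e+01  3.7070e+00  1.6000e-02  0.0000e+00] w 0.664 g 30.0 tcp [0.507  0.2005 0.0494]
grate shift in current tool cm [-0.37 -0.1   0.64] in target tool [-0.37 -0.1   0.64] rotvec [ 0.001  0.001 -0.002]
```

{"op": "drive_tool", "data": {
  "rows": [
    {"tx": 0,"ty": 0,"tz": 0.15,"ax": 0,"ay": 0,"az": 0,"claw": 4.5},
    {"tx": 0,"ty": 0,"tz": 0.15,"ax": 0,"ay": 0,"az": 0,"claw": 4.5},
    {"tx": 0,"ty": 0,"tz": 0.1,"ax": 0,"ay": 0,"az": 0,"claw": 4.5},
    {"tx": 0,"ty": 0,"tz": 0.1,"ax": 0,"ay": 0,"az": 0,"claw": 4.5},
    {"tx": 0,"ty": 0,"tz": 0,"ax": 0,"ay": 0,"az": 0,"claw": 4.5}
  ]
}}

```text
time_s: 22.32
tcp_pos: [0.5067, 0.2003, 0.0442]
ee_rot: [[0.985, 0.172, -0.002], [0.172, -0.985, -0.002], [-0.002, 0.002, -1.0]]
wrist_force: [-0.8, -0.3, -5.4]
gripper_width: 0.662
gripper_force: 30.0
```

{"op": "drive_tool", "data": {
  "rows": [
    {"tx": 0,"ty": 0,"tz": 0.08,"ax": 0,"ay": 0,"az": 0,"claw": 4.5},
    {"tx": 0,"ty": 0,"tz": 0,"ax": 0,"ay": 0,"az": 0,"claw": 4.5}
  ]
}}

```text
time_s: 22.48
tcp_pos: [0.5069, 0.2003, 0.0439]
ee_rot: [[0.985, 0.172, -0.002], [0.172, -0.985, -0.002], [-0.002, 0.002, -1.0]]
wrist_force: [-0.5, -1.8, -1.5]
gripper_width: 0.665
gripper_force: 30.0
```

```bash
python3 -c "
from h import *
weigh(2);delta(PL+[0,0,.043],RD,'grate')"
```

```text
t 22.5833 F [-0.989 -0.53  -1.234] sd [0.43 0.21 0.33] eff [ 5.7000e-02 -3.7923e+01  1.4580e+01  3.3660e+00  6.7900e-01 -2.3000e-02] w 0.662 g 30.0 tcp [0.5069 0.2004 0.0439]
grate shift in current tool cm [-0.36 -0.11  0.09] in target tool [-0.36 -0.11  0.09] rotvec [ 0.001  0.002 -0.002]
```

Contact, with the weight now on the grate. Another 0.5 mm, release, rise.

{"op": "drive_tool", "data": {
  "rows": [
    {"tx": 0,"ty": 0,"tz": 0.05,"ax": 0,"ay": 0,"az": 0,"claw": 4.5},
    {"tx": 0,"ty": 0,"tz": 0,"ax": 0,"ay": 0,"az": 0,"claw": 6.5},
    {"tx": 0,"ty": 0,"tz": 0,"ax": 0,"ay": 0,"az": 0,"claw": 8.4},
    {"tx": 0,"ty": 0,"tz": 0,"ax": 0,"ay": 0,"az": 0,"claw": 8.4},
    {"tx": 0,"ty": 0,"tz": 0,"ax": 0,"ay": 0,"az": 0,"claw": 8.4},
    {"tx": 0,"ty": 0,"tz": -3,"ax": 0,"ay": 0,"az": 0,"claw": 8.4},
    {"tx": 0,"ty": 0,"tz": -4,"ax": 0,"ay": 0,"az": 0,"claw": 8.4},
    {"tx": 0,"ty": 0,"tz": -4,"ax": 0,"ay": 0,"az": 0,"claw": 8.4},
    {"tx": 0,"ty": 0,"tz": -4,"ax": 0,"ay": 0,"az": 0,"claw": 8.4},
    {"tx": 0,"ty": 0,"tz": -3,"ax": 0,"ay": 0,"az": 0,"claw": 8.4}
  ]
}}

```text
time_s: 23.42
tcp_pos: [0.5082, 0.2011, 0.2271]
ee_rot: [[0.985, 0.172, 0.003], [0.172, -0.985, 0.001], [0.003, -0.0, -1.0]]
wrist_force: [0.6, 0.7, 0.6]
gripper_width: 0.964
gripper_force: 0.0
```

{"op": "drive_tool", "data": {
  "rows": [
    {"tx": 0,"ty": 4,"tz": 0,"ax": 0,"ay": 0,"az": 0,"claw": 8.7},
    {"tx": 0,"ty": 4,"tz": 0,"ax": 0,"ay": 0,"az": 0,"claw": 8.7},
    {"tx": 0,"ty": 4,"tz": 0,"ax": 0,"ay": 0,"az": 0,"claw": 8.7},
    {"tx": 0,"ty": 4,"tz": 0,"ax": 0,"ay": 0,"az": 0,"claw": 8.7},
    {"tx": 0,"ty": 4,"tz": 0,"ax": 0,"ay": 0,"az": 0,"claw": 8.7},
    {"tx": 0,"ty": 4,"tz": 0,"ax": 0,"ay": 0,"az": 0,"claw": 8.7},
    {"tx": 0,"ty": 0,"tz": 0,"ax": 0,"ay": 0,"az": 0,"claw": 8.7},
    {"tx": 0,"ty": 0,"tz": 0,"ax": 0,"ay": 0,"az": 0,"claw": 8.7}
  ]
}}

```text
time_s: 24.08
tcp_pos: [0.5484, -0.0378, 0.2231]
ee_rot: [[0.986, 0.167, -0.001], [0.167, -0.986, -0.002], [-0.002, 0.001, -1.0]]
wrist_force: [-0.1, 0.2, -0.2]
gripper_width: 1.001
gripper_force: 0.0
```

```bash
python3 - <<'E'
from h import *
s=sense();print(s['time_s'],s['tcp_pos'],s['joints'])
p,d=capture("top");np.savez("pics/top1.npz",p=p,d=d)
q,e=capture("scene");np.savez("pics/scene1.npz",p=q,d=e)
cv2.imwrite("pics/c3.png",np.hstack([cv2.resize(p[150:350,80:420],(400,236)),cv2.resize(q[170:370,190:530],(400,236))])[:,:,::-1])
A=np.array([.5969,-.0975,.0944]);R=np.array([[.909,-.049,.413],[-.049,-.999,-.01],[.413,-.011,-.91]])
delta(A-.1*R[:,2],R,'A above')
P=cloud("top",d);X,Y,Z=P[...,0],P[...,1],P[...,2]
m=(Z>.072)&(Z<.1)&(X>.4)&(X<.62)&(Y>.12)&(Y<.29)
g=P[m];print(m.sum(),np.median(g,0));r=cv2.minAreaRect((g[:,:2]*1000).astype(np.float32));print(r)
E
```

```text
24.0833 [ 0.54841938 -0.03782754  0.22313022] [ 1.29974746e+01  1.47336613e+01 -1.01589326e+01  8.28986366e-02
 -6.52044887e+01  8.66077329e+01]
A above shift in current tool cm [-0.31  6.12  3.79] in target tool [-0.6   6.09  3.8 ] rotvec [-0.035  0.427  0.22 ]
1214 [0.48976868 0.19173218 0.08199738]
((497.0391845703125, 193.67385864257812), (133.67991638183594, 58.46382141113281), 7.5992112159729)
```

View pics/c3.png

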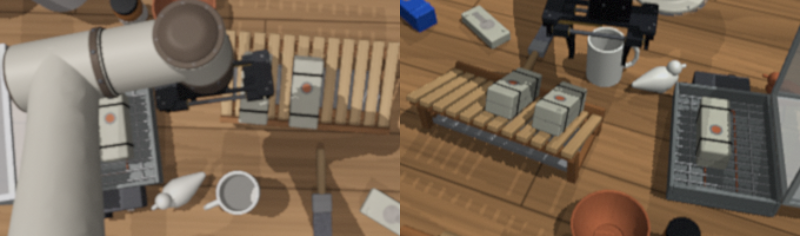

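C lies flat on the grate (left panel (112,125), right panel (715,130)), and A and B are still on the drainer against the lip. I'll grasp A at 20° tilt to stay off joint 5's limit.

```bash
cat >> h.py <<'E'
RA=frame(-3,20);GA=np.array([.5914,-.0976,.0852])
E
python3 -c "
from h import *
delta(GA-.1*RA[:,2],RA,'A above')
p,d,P=load('scene',1)
X,Y,Z=P[...,0],P[...,1],P[...,2]
m=(Z>.074)&(Z<.095)&(X>.4)&(X<.62)&(Y>.12)&(Y<.27)
g=P[m];print(m.sum(),np.median(g,0));print(cv2.minAreaRect((g[:,:2]*1000).astype(np.float32)))
"
```

```text
A above shift in current tool cm [-0.14  6.08  4.41] in target tool [-0.37  5.96  4.55] rotvec [-0.038  0.349  0.222]
1227 [0.50875276 0.19882213 0.08093194]
((501.1326599121094, 198.1897735595703), (142.66456604003906, 59.600990295410156), 10.171786308288574)
```

{"op": "drive_tool", "data": {
  "rows": [
    {"tx": 0,"ty": 3,"tz": 0,"ax": 0,"ay": 0,"az": 0,"claw": 8.7},
    {"tx": 0,"ty": 3,"tz": 0,"ax": 0,"ay": 0,"az": 0,"claw": 8.7},
    {"tx": 0,"ty": 0,"tz": 0,"ax": -0.0095,"ay": 0.087,"az": 0.055,"claw": 8.7},
    {"tx": 0,"ty": 0,"tz": 0,"ax": -0.0095,"ay": 0.087,"az": 0.055,"claw": 8.7},
    {"tx": 0,"ty": 0,"tz": 0,"ax": -0.0095,"ay": 0.087,"az": 0.055,"claw": 8.7},
    {"tx": 0,"ty": 0,"tz": 0,"ax": -0.0095,"ay": 0.087,"az": 0.055,"claw": 8.7},
    {"tx": -0.2,"ty": 0,"tz": 2,"ax": 0,"ay": 0,"az": 0,"claw": 8.7},
    {"tx": -0.2,"ty": 0,"tz": 2.5,"ax": 0,"ay": 0,"az": 0,"claw": 8.7},
    {"tx": 0,"ty": 0,"tz": 0,"ax": 0,"ay": 0,"az": 0,"claw": 8.7},
    {"tx": 0,"ty": 0,"tz": 0,"ax": 0,"ay": 0,"az": 0,"claw": 8.7}
  ]
}}

```text
time_s: 25.02
tcp_pos: [0.5698, -0.0942, 0.1789]
ee_rot: [[0.94, -0.047, 0.338], [-0.044, -0.999, -0.018], [0.339, 0.002, -0.941]]
wrist_force: [0.2, 0.3, 1.0]
gripper_width: 1.001
gripper_force: 0.0
```

```bash
python3 -c "
from h import *
delta(GA,RA,'A');s=sense();print(s['time_s'],s['joints'])
"
```

```text
A shift in current tool cm [-1.12  0.22  9.55] in target tool [-1.16  0.22  9.55] rotvec [-0.     0.004  0.005]
25.0167 [  8.71403139  10.78279111 -28.02820869   7.43237384 -31.99905909
  72.94647619]
```

{"op": "drive_tool", "data": {
  "rows": [
    {"tx": -0.5,"ty": 0.1,"tz": 2,"ax": 0,"ay": 0.004,"az": 0.005,"claw": 8.7},
    {"tx": -0.5,"ty": 0.1,"tz": 2,"ax": 0,"ay": 0,"az": 0,"claw": 8.7},
    {"tx": 0,"ty": 0,"tz": 2,"ax": 0,"ay": 0,"az": 0,"claw": 8.7},
    {"tx": 0,"ty": 0,"tz": 2,"ax": 0,"ay": 0,"az": 0,"claw": 8.7},
    {"tx": 0,"ty": 0,"tz": 0.9,"ax": 0,"ay": 0,"az": 0,"claw": 8.7},
    {"tx": 0,"ty": 0,"tz": 0.4,"ax": 0,"ay": 0,"az": 0,"claw": 8.7},
    {"tx": 0,"ty": 0,"tz": 0,"ax": 0,"ay": 0,"az": 0,"claw": 8.7},
    {"tx": 0,"ty": 0,"tz": 0,"ax": 0,"ay": 0,"az": 0,"claw": 8.7}
  ]
}}

```text
time_s: 25.68
tcp_pos: [0.5934, -0.0984, 0.0901]
ee_rot: [[0.937, -0.054, 0.346], [-0.051, -0.999, -0.018], [0.346, -0.001, -0.938]]
wrist_force: [-0.6, 0.8, -0.1]
gripper_width: 1.004
gripper_force: 0.0
```

```bash
python3 -c "
from h import *
delta(GA,RA,'A');s=sense();print(s['time_s'],s['joints'],s['wrist_force'])
"
```

```text
A shift in current tool cm [-0.36 -0.07  0.39] in target tool [-0.36 -0.07  0.39] rotvec [-0.    -0.005 -0.002]
25.6833 [  7.56726143  19.52792937 -33.17381622  12.00954065 -17.71155441
  68.51765812] [-0.56349155  0.80729146 -0.05547622]
```

{"op": "drive_tool", "data": {
  "rows": [
    {"tx": -0.2,"ty": 0,"tz": 0.2,"ax": 0,"ay": 0,"az": 0,"claw": 8.7},
    {"tx": -0.2,"ty": 0,"tz": 0.2,"ax": 0,"ay": 0,"az": 0,"claw": 8.7},
    {"tx": 0,"ty": 0,"tz": 0,"ax": 0,"ay": 0,"az": 0,"claw": 4.5},
    {"tx": 0,"ty": 0,"tz": 0,"ax": 0,"ay": 0,"az": 0,"claw": 4.5},
    {"tx": 0,"ty": 0,"tz": 0,"ax": 0,"ay": 0,"az": 0,"claw": 4.5},
    {"tx": 0,"ty": 0,"tz": 0,"ax": 0,"ay": 0,"az": 0,"claw": 4.5},
    {"tx": 0,"ty": 0,"tz": 0,"ax": 0,"ay": 0,"az": 0,"claw": 4.5},
    {"tx": 0,"ty": 0,"tz": 0,"ax": 0,"ay": 0,"az": 0,"claw": 4.5}
  ]
}}

```text
time_s: 26.35
tcp_pos: [0.5902, -0.0984, 0.0838]
ee_rot: [[0.937, -0.054, 0.344], [-0.051, -0.999, -0.018], [0.345, -0.001, -0.939]]
wrist_force: [-1.7, 1.6, 0.4]
gripper_width: 0.666
gripper_force: 30.0
```

```bash
python3 -c "
from h import *
delta(GA,RA,'A');weigh(1);s=sense();R=np.array(s['ee_rot']);np.savez('gA.npz',R=R,p=s['tcp_pos']);print(R,np.degrees(np.arctan2(R[0,2],-R[2,2])))
"
```

```text
A shift in current tool cm [ 0.15 -0.08 -0.09] in target tool [ 0.15 -0.08 -0.09] rotvec [-0.    -0.003 -0.002]
t 26.4 F [-1.146  2.466  1.467] sd [0. 0. 0.] eff [ -0.944 -31.098  13.492   2.827   0.688   0.046] w 0.662 g 30.0 tcp [ 0.5903 -0.0983  0.0839]
[[ 0.9372383  -0.05443636  0.34441406]
 [-0.05144682 -0.99851672 -0.01782066]
 [ 0.34487329 -0.0010168  -0.9386487 ]] 20.149370318898864
```

{"op": "drive_tool", "data": {
  "rows": [
    {"tx": 0,"ty": 0,"tz": -0.5,"ax": 0,"ay": 0,"az": 0,"claw": 4.5},
    {"tx": 0,"ty": 0,"tz": -1,"ax": 0,"ay": 0,"az": 0,"claw": 4.5},
    {"tx": 0,"ty": 0,"tz": -2,"ax": 0,"ay": 0,"az": 0,"claw": 4.5},
    {"tx": 0,"ty": 0,"tz": -3,"ax": 0,"ay": 0,"az": 0,"claw": 4.5},
    {"tx": 0,"ty": 0,"tz": -3,"ax": 0,"ay": 0,"az": 0,"claw": 4.5},
    {"tx": 0,"ty": 0,"tz": -3,"ax": 0,"ay": 0,"az": 0,"claw": 4.5},
    {"tx": 0,"ty": 0,"tz": -2,"ax": 0,"ay": 0,"az": 0,"claw": 4.5},
    {"tx": 0,"ty": 0,"tz": 0,"ax": 0,"ay": 0,"az": 0,"claw": 4.5},
    {"tx": 0,"ty": 0,"tz": 0,"ax": 0,"ay": 0,"az": 0,"claw": 4.5}
  ]
}}

```text
time_s: 27.15
tcp_pos: [0.5388, -0.096, 0.2192]
ee_rot: [[0.938, -0.055, 0.342], [-0.052, -0.998, -0.018], [0.343, -0.002, -0.939]]
wrist_force: [-0.5, 0.3, -7.4]
gripper_width: 0.662
gripper_force: 30.0
```

```bash
python3 - <<'E'
from h import *
weigh(2);s=sense();print(s['joints'])
z=np.load('gA.npz')
# mould frame at grasp: axes RM (x up slope,y,z normal), centre
a=np.radians(-3);t=np.radians(25)
RM=Ro.from_euler('ZY',[-3,-25],degrees=True).as_matrix()
cM=np.array([.587,z['p'][1]+.0003,.0986])
Rrel=z['R'].T@RM; prel=z['R'].T@(cM-z['p'])
print("mould centre in tool mm",prel*1000)
# goal: flat with yaw 10 at (.5015,.1988), centre z .030+.052+.026
RG=Ro.from_euler('Z',10,degrees=True).as_matrix();cG=np.array([.5015,.1988,.108])
RT=RG@Rrel.T;pT=cG-RT@prel
np.savez('goal.npz',R=RT,p=pT);print(RT,pT)
delta(pT+[0,0,.1],RT,'goal+10cm')
E
```

```text
t 27.25 F [-0.241 -0.056 -6.407] sd [0.2  0.11 0.12] eff [ 5.8000e-02 -2.7192e+01  2.1239e+01  4.8250e+00  1.3790e+00 -1.2000e-02] w 0.666 g 30.0 tcp [ 0.5383 -0.0961  0.2169]
[  9.17217632   5.37162414 -28.25579609   6.83823074 -37.18276977
  72.89410953]
mould centre in tool mm [  2.02039232  -0.13742207 -14.96714779]
[[ 9.81717657e-01  1.71347121e-01 -8.28891238e-02]
 [ 1.70742393e-01 -9.85210720e-01 -1.43830593e-02]
 [-8.41277492e-02 -3.25840432e-05 -9.96454977e-01]] [0.49829948 0.19810437 0.09325588]
goal+10cm shift in current tool cm [ -6.1  -29.16   0.34] in target tool [  1.3  -29.67   2.27] rotvec [ 0.029 -0.428 -0.227]
```

```bash
python3 -c "
from h import *
weigh(12)"
```

```text
t 27.85 F [ 0.136 -0.128 -5.889] sd [0.31 0.5  0.37] eff [-5.0000e-03 -2.5969e+01  2.0514e+01  4.6590e+00  1.2960e+00 -1.3000e-02] w 0.666 g 30.0 tcp [ 0.5403 -0.0959  0.2198]
```

{"op": "drive_tool", "data": {
  "rows": [
    {"tx": 0,"ty": 0,"tz": 0,"ax": 0.006,"ay": -0.0855,"az": -0.0455,"claw": 4.5},
    {"tx": 0,"ty": 0,"tz": 0,"ax": 0.006,"ay": -0.0855,"az": -0.0455,"claw": 4.5},
    {"tx": 0,"ty": 0,"tz": 0,"ax": 0.006,"ay": -0.0855,"az": -0.0455,"claw": 4.5},
    {"tx": 0,"ty": 0,"tz": 0,"ax": 0.006,"ay": -0.0855,"az": -0.0455,"claw": 4.5},
    {"tx": 0,"ty": 0,"tz": 0,"ax": 0.006,"ay": -0.0855,"az": -0.0455,"claw": 4.5},
    {"tx": 0,"ty": 0,"tz": 0,"ax": 0,"ay": 0,"az": 0,"claw": 4.5},
    {"tx": 0,"ty": 0,"tz": 0,"ax": 0,"ay": 0,"az": 0,"claw": 4.5}
  ]
}}

```text
time_s: 28.43
tcp_pos: [0.5416, -0.0957, 0.2189]
ee_rot: [[0.982, 0.171, -0.075], [0.171, -0.985, -0.014], [-0.076, 0.001, -0.997]]
wrist_force: [-0.7, 0.0, -5.3]
gripper_width: 0.664
gripper_force: 30.0
```

```bash
python3 -c "
from h import *
weigh(6)
z=np.load('goal.npz');delta(z['p']+[0,0,.1],z['R'],'goal+10cm')"
```

```text
t 28.7333 F [-0.515  0.116 -5.695] sd [0.58 0.55 0.46] eff [ 3.9000e-02 -3.6332e+01  2.0442e+01  4.8730e+00 -1.8600e-01  1.0000e-03] w 0.661 g 30.0 tcp [ 0.5397 -0.096   0.2204]
goal+10cm shift in current tool cm [  1.19 -29.68   2.61] in target tool [  1.18 -29.68   2.63] rotvec [ 0.001 -0.008  0.001]
```

A reads 5.7 N again, below C's roughly 7.3 N, so the order holds. Carry A across.

{"op": "drive_tool", "data": {
  "rows": [
    {"tx": 0.13,"ty": -3,"tz": 0.29,"ax": 0,"ay": -0.007,"az": 0,"claw": 4.5},
    {"tx": 0.13,"ty": -3.5,"tz": 0.29,"ax": 0,"ay": 0,"az": 0,"claw": 4.5},
    {"tx": 0.13,"ty": -3.5,"tz": 0.29,"ax": 0,"ay": 0,"az": 0,"claw": 4.5},
    {"tx": 0.13,"ty": -3.5,"tz": 0.29,"ax": 0,"ay": 0,"az": 0,"claw": 4.5},
    {"tx": 0.13,"ty": -3.5,"tz": 0.29,"ax": 0,"ay": 0,"az": 0,"claw": 4.5},
    {"tx": 0.13,"ty": -3.5,"tz": 0.29,"ax": 0,"ay": 0,"az": 0,"claw": 4.5},
    {"tx": 0.13,"ty": -3.5,"tz": 0.29,"ax": 0,"ay": 0,"az": 0,"claw": 4.5},
    {"tx": 0.13,"ty": -3.5,"tz": 0.29,"ax": 0,"ay": 0,"az": 0,"claw": 4.5},
    {"tx": 0.13,"ty": -2.2,"tz": 0.29,"ax": 0,"ay": 0,"az": 0,"claw": 4.5},
    {"tx": 0,"ty": 0,"tz": 0,"ax": 0,"ay": 0,"az": 0,"claw": 4.5}
  ]
}}

```text
time_s: 29.57
tcp_pos: [0.4978, 0.2022, 0.1925]
ee_rot: [[0.981, 0.177, -0.082], [0.176, -0.984, -0.013], [-0.083, -0.001, -0.997]]
wrist_force: [0.4, -0.9, -5.5]
gripper_width: 0.66
gripper_force: 30.0
```

{"op": "drive_tool", "data": {
  "rows": [
    {"tx": 0,"ty": 0,"tz": 0,"ax": 0,"ay": 0,"az": 0,"claw": 4.5},
    {"tx": 0,"ty": 0,"tz": 0,"ax": 0,"ay": 0,"az": 0,"claw": 4.5},
    {"tx": 0,"ty": 0,"tz": 0,"ax": 0,"ay": 0,"az": 0,"claw": 4.5},
    {"tx": 0,"ty": 0,"tz": 0,"ax": 0,"ay": 0,"az": 0,"claw": 4.5}
  ]
}}

```text
time_s: 29.9
tcp_pos: [0.4986, 0.1973, 0.193]
ee_rot: [[0.982, 0.171, -0.083], [0.17, -0.985, -0.015], [-0.084, 0.0, -0.996]]
wrist_force: [0.3, -0.2, -5.4]
gripper_width: 0.666
gripper_force: 30.0
```

```bash
python3 - <<'E'
from h import *
s=sense();print(s['time_s'])
z=np.load('goal.npz');delta(z['p']+[0,0,.05],z['R'],'goal+5cm')
q,e=capture("scene");P=cloud("scene",e);X,Y,Z=P[...,0],P[...,1],P[...,2]
hsv=cv2.cvtColor(q,cv2.COLOR_RGB2HSV);w=(hsv[...,1]<70)&(hsv[...,2]>90)
b=sense()['tcp_pos']
m=w&(abs(X-b[0])<.1)&(abs(Y-b[1])<.045)&(Z>.14)&(Z<.245)
v,u=np.nonzero(m);print(m.sum())
g=P[m]; print('x',np.percentile(g[:,0],[1,99]),'y',np.percentile(g[:,1],[1,99]),'z',np.percentile(g[:,2],[1,25,50,75,99]))
# top-face tilt
zt=np.percentile(g[:,2],99);t=g[g[:,2]>zt-.012]
A=np.c_[t[:,:2]-t[:,:2].mean(0),np.ones(len(t))];print('top plane',np.linalg.lstsq(A,t[:,2],rcond=None)[0],len(t))
cv2.imwrite("pics/c4.png",cv2.resize(q[150:350,390:615],(675,600))[:,:,::-1])
E
```

```text
29.9
goal+5cm shift in current tool cm [ 0.4  -0.09  4.96] in target tool [ 0.41 -0.08  4.96] rotvec [ 0. -0. -0.]
696
x [0.44880355 0.57160088] y [0.17318816 0.2349479 ] z [0.18556377 0.2212047  0.23293351 0.23449467 0.23706141]
top plane [-0.02691155 -0.01337802  0.23344191] 486
```

View pics/c4.png

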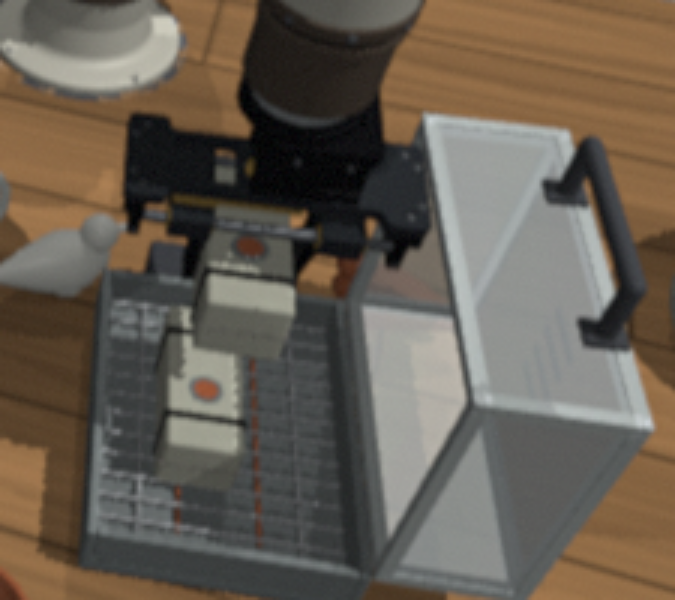

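A hangs level directly over C, at (245,290) above C's plug at (205,390), with its long axis parallel. Lower it.

{"op": "drive_tool", "data": {
  "rows": [
    {"tx": 0.17,"ty": -0.08,"tz": 2,"ax": 0,"ay": 0,"az": 0,"claw": 4.5},
    {"tx": 0.25,"ty": 0,"tz": 3,"ax": 0,"ay": 0,"az": 0,"claw": 4.5},
    {"tx": 0.17,"ty": 0,"tz": 2,"ax": 0,"ay": 0,"az": 0,"claw": 4.5},
    {"tx": 0.08,"ty": 0,"tz": 1,"ax": 0,"ay": 0,"az": 0,"claw": 4.5},
    {"tx": 0.04,"ty": 0,"tz": 0.5,"ax": 0,"ay": 0,"az": 0,"claw": 4.5},
    {"tx": 0.03,"ty": 0,"tz": 0.4,"ax": 0,"ay": 0,"az": 0,"claw": 4.5},
    {"tx": 0.02,"ty": 0,"tz": 0.2,"ax": 0,"ay": 0,"az": 0,"claw": 4.5},
    {"tx": 0,"ty": 0,"tz": 0,"ax": 0,"ay": 0,"az": 0,"claw": 4.5},
    {"tx": 0,"ty": 0,"tz": 0,"ax": 0,"ay": 0,"az": 0,"claw": 4.5}
  ]
}}

```text
time_s: 30.7
tcp_pos: [0.4989, 0.1993, 0.1024]
ee_rot: [[0.982, 0.173, -0.081], [0.172, -0.985, -0.014], [-0.082, -0.0, -0.997]]
wrist_force: [0.4, 0.1, -5.3]
gripper_width: 0.663
gripper_force: 30.0
```

```bash
python3 -c "
from h import *
weigh(4)
z=np.load('goal.npz');delta(z['p'],z['R'],'goal')"
```

```text
t 30.9 F [-0.095  0.228 -6.032] sd [0.44 0.65 0.3 ] eff [-1.9000e-02 -3.9079e+01  1.7043e+01  4.0280e+00 -2.1000e-01  3.0000e-03] w 0.666 g 30.0 tcp [0.4985 0.1992 0.102 ]
goal shift in current tool cm [0.03 0.1  0.87] in target tool [0.04 0.1  0.87] rotvec [ 0.    -0.001  0.001]
```

{"op": "drive_tool", "data": {
  "rows": [
    {"tx": 0.02,"ty": 0.1,"tz": 0.3,"ax": 0,"ay": 0,"az": 0,"claw": 4.5},
    {"tx": 0.02,"ty": 0,"tz": 0.2,"ax": 0,"ay": 0,"az": 0,"claw": 4.5},
    {"tx": 0.01,"ty": 0,"tz": 0.15,"ax": 0,"ay": 0,"az": 0,"claw": 4.5},
    {"tx": 0,"ty": 0,"tz": 0,"ax": 0,"ay": 0,"az": 0,"claw": 4.5},
    {"tx": 0,"ty": 0,"tz": 0,"ax": 0,"ay": 0,"az": 0,"claw": 4.5}
  ]
}}

```text
time_s: 31.32
tcp_pos: [0.4982, 0.1978, 0.0946]
ee_rot: [[0.981, 0.172, -0.084], [0.172, -0.985, -0.016], [-0.085, 0.001, -0.996]]
wrist_force: [-0.1, -0.4, -5.7]
gripper_width: 0.66
gripper_force: 30.0
```

{"op": "drive_tool", "data": {
  "rows": [
    {"tx": 0,"ty": 0,"tz": 0.1,"ax": 0,"ay": 0,"az": 0,"claw": 4.5},
    {"tx": 0,"ty": 0,"tz": 0,"ax": 0,"ay": 0,"az": 0,"claw": 4.5}
  ]
}}

```text
time_s: 31.48
tcp_pos: [0.4982, 0.1979, 0.0937]
ee_rot: [[0.982, 0.172, -0.083], [0.172, -0.985, -0.015], [-0.085, 0.001, -0.996]]
wrist_force: [0.9, 0.2, -6.0]
gripper_width: 0.668
gripper_force: 30.0
```

```bash
python3 -c "
from h import *
weigh(3)
z=np.load('goal.npz');delta(z['p'],z['R'],'goal')"
```

```text
t 31.6333 F [-0.304 -0.268 -5.544] sd [0.42 0.33 0.63] eff [ 2.0000e-03 -3.9373e+01  1.6761e+01  3.9620e+00 -2.1100e-01  3.0000e-03] w 0.664 g 30.0 tcp [0.4983 0.198  0.0938]
goal shift in current tool cm [ 0.01 -0.01  0.06] in target tool [ 0.01 -0.01  0.06] rotvec [0.001 0.    0.001]
```

{"op": "drive_tool", "data": {
  "rows": [
    {"tx": 0,"ty": 0,"tz": 0.06,"ax": 0,"ay": 0,"az": 0,"claw": 4.5},
    {"tx": 0,"ty": 0,"tz": 0.06,"ax": 0,"ay": 0,"az": 0,"claw": 4.5},
    {"tx": 0,"ty": 0,"tz": 0,"ax": 0,"ay": 0,"az": 0,"claw": 4.5}
  ]
}}

```text
time_s: 31.88
tcp_pos: [0.498, 0.1978, 0.0925]
ee_rot: [[0.981, 0.172, -0.083], [0.172, -0.985, -0.015], [-0.085, 0.001, -0.996]]
wrist_force: [-0.3, -0.9, -6.8]
gripper_width: 0.664
gripper_force: 30.0
```

{"op": "drive_tool", "data": {
  "rows": [
    {"tx": 0,"ty": 0,"tz": 0.06,"ax": 0,"ay": 0,"az": 0,"claw": 4.5},
    {"tx": 0,"ty": 0,"tz": 0,"ax": 0,"ay": 0,"az": 0,"claw": 4.5}
  ]
}}

```text
time_s: 32.05
tcp_pos: [0.498, 0.1979, 0.0919]
ee_rot: [[0.981, 0.172, -0.083], [0.172, -0.985, -0.015], [-0.085, 0.001, -0.996]]
wrist_force: [0.1, -0.5, -6.8]
gripper_width: 0.662
gripper_force: 30.0
```

```bash
python3 -c "
from h import *
weigh(3)
z=np.load('goal.npz');delta(z['p'],z['R'],'goal')"
```

```text
t 32.2 F [ 0.356  0.139 -5.969] sd [0.36 0.15 0.33] eff [ 1.0000e-03 -3.9435e+01  1.6696e+01  3.9480e+00 -2.1400e-01  3.0000e-03] w 0.667 g 30.0 tcp [0.4981 0.1979 0.092 ]
goal shift in current tool cm [ 0.02 -0.02 -0.13] in target tool [ 0.02 -0.02 -0.13] rotvec [0.001 0.    0.001]
```

{"op": "drive_tool", "data": {
  "rows": [
    {"tx": 0,"ty": 0,"tz": 0.06,"ax": 0,"ay": 0,"az": 0,"claw": 4.5},
    {"tx": 0,"ty": 0,"tz": 0.06,"ax": 0,"ay": 0,"az": 0,"claw": 4.5},
    {"tx": 0,"ty": 0,"tz": 0,"ax": 0,"ay": 0,"az": 0,"claw": 4.5},
    {"tx": 0,"ty": 0,"tz": 0,"ax": 0,"ay": 0,"az": 0,"claw": 4.5}
  ]
}}

```text
time_s: 32.53
tcp_pos: [0.4982, 0.1979, 0.0915]
ee_rot: [[0.982, 0.173, -0.083], [0.172, -0.985, -0.015], [-0.084, 0.001, -0.996]]
wrist_force: [-1.3, 0.1, 0.5]
gripper_width: 0.665
gripper_force: 30.0
```

```bash
python3 -c "
from h import *
weigh(2)"
```

```text
t 32.6333 F [-1.575 -0.512  1.401] sd [0.17 0.41 0.24] eff [ -0.349 -35.922  15.536   3.522   0.471   0.073] w 0.664 g 30.0 tcp [0.4982 0.198  0.0915]
```

{"op": "drive_tool", "data": {
  "rows": [
    {"tx": 0,"ty": 0,"tz": 0.06,"ax": 0,"ay": 0,"az": 0,"claw": 4.5},
    {"tx": 0,"ty": 0,"tz": 0,"ax": 0,"ay": 0,"az": 0,"claw": 4.5},
    {"tx": 0,"ty": 0,"tz": 0,"ax": 0,"ay": 0,"az": 0,"claw": 4.5}
  ]
}}

```text
time_s: 32.88
tcp_pos: [0.4982, 0.198, 0.0915]
ee_rot: [[0.982, 0.173, -0.082], [0.172, -0.985, -0.015], [-0.084, 0.001, -0.996]]
wrist_force: [-3.6, 0.1, 5.0]
gripper_width: 0.667
gripper_force: 30.0
```

```bash
python3 -c "
from h import *
weigh(2)"
```

```text
t 32.9833 F [-3.223 -0.057  5.002] sd [0.46 0.32 0.56] eff [ -0.522 -33.863  14.963   3.333   0.913   0.117] w 0.663 g 30.0 tcp [0.4982 0.198  0.0915]
```

A is seated on C. Release, rise, then look before going to the handle.

{"op": "drive_tool", "data": {
  "rows": [
    {"tx": 0,"ty": 0,"tz": 0,"ax": 0,"ay": 0,"az": 0,"claw": 6.4},
    {"tx": 0,"ty": 0,"tz": 0,"ax": 0,"ay": 0,"az": 0,"claw": 8.4},
    {"tx": 0,"ty": 0,"tz": 0,"ax": 0,"ay": 0,"az": 0,"claw": 8.4},
    {"tx": 0,"ty": 0,"tz": 0,"ax": 0,"ay": 0,"az": 0,"claw": 8.4},
    {"tx": 0,"ty": 0,"tz": -2,"ax": 0,"ay": 0,"az": 0,"claw": 8.4},
    {"tx": 0,"ty": 0,"tz": -4,"ax": 0,"ay": 0,"az": 0,"claw": 8.4},
    {"tx": 0,"ty": 0,"tz": -4,"ax": 0,"ay": 0,"az": 0,"claw": 8.4},
    {"tx": 0,"ty": 0,"tz": -4,"ax": 0,"ay": 0,"az": 0,"claw": 8.4},
    {"tx": 0,"ty": 0,"tz": -4,"ax": 0,"ay": 0,"az": 0,"claw": 8.4},
    {"tx": 0,"ty": 0,"tz": -4,"ax": 0,"ay": 0,"az": 0,"claw": 8.4}
  ]
}}

```text
time_s: 33.82
tcp_pos: [0.5161, 0.201, 0.3116]
ee_rot: [[0.982, 0.172, -0.083], [0.172, -0.985, -0.015], [-0.084, 0.0, -0.996]]
wrist_force: [0.8, 1.1, -0.5]
gripper_width: 0.967
gripper_force: 0.0
```

{"op": "drive_tool", "data": {
  "rows": [
    {"tx": 0,"ty": 0,"tz": -4,"ax": 0,"ay": 0,"az": 0,"claw": 8.4},
    {"tx": 0,"ty": 0,"tz": -4,"ax": 0,"ay": 0.08,"az": 0,"claw": 5},
    {"tx": 0,"ty": 0,"tz": 0,"ax": 0,"ay": 0,"az": 0,"claw": 5},
    {"tx": 0,"ty": 0,"tz": 0,"ax": 0,"ay": 0,"az": 0,"claw": 5}
  ]
}}

```text
time_s: 34.15
tcp_pos: [0.5232, 0.2027, 0.3926]
ee_rot: [[0.985, 0.173, 0.002], [0.173, -0.985, 0.003], [0.002, -0.002, -1.0]]
wrist_force: [0.1, -0.7, -0.3]
gripper_width: 0.82
gripper_force: 0.0
```

```bash
cat >> h.py <<'E'
HG=np.array([.483,.314,.055])
def handle(th):
    y=.245*np.cos(th)-.085*np.sin(th);z=.245*np.sin(th)+.085*np.cos(th)
    return HG+y*DY+[0,0,z]
E
python3 - <<'E'
from h import *
np.set_printoptions(precision=4,suppress=True)
s=sense();print(s['time_s'],s['tcp_pos'])
q,e=capture("scene");p,d=capture("top");np.savez("pics/scene2.npz",p=q,d=e);np.savez("pics/top2.npz",p=p,d=d)
P=cloud("scene",e);X,Y,Z=P[...,0],P[...,1],P[...,2]
for lo,hi in((.122,.147),(.07,.115)):
    m=(Z>lo)&(Z<hi)&(X>.4)&(X<.6)&(Y>.15)&(Y<.25)
    g=P[m];print(m.sum(),np.median(g,0),cv2.minAreaRect((g[:,:2]*1000).astype(np.float32)))
m=(Z>.28)&(Z<.32)&(X>.35)&(X<.6)&(Y>.36)&(Y<.45);g=P[m];print("bar",m.sum(),g.mean(0),g.min(0),g.max(0),np.polyfit(g[:,0],g[:,1],1))
print("model bar",handle(1.6))
delta(handle(1.6)+[0,0,.06],RD,"above bar")
cv2.imwrite("pics/c5.png",cv2.resize(q[150:350,390:615],(675,600))[:,:,::-1])
E
```

```text
34.15 [0.5232 0.2027 0.3926]
1326 [0.5092 0.1976 0.1329] ((499.2695007324219, 196.9048309326172), (143.9263916015625, 59.30381393432617), 9.811910629272461)
499 [0.5654 0.1989 0.0926] ((515.38671875, 176.34078979492188), (149.96868896484375, 55.92136764526367), 33.819129943847656)
bar 564 [0.4825 0.4016 0.3008] [0.4049 0.3836 0.2802] [0.5453 0.42   0.3085] [0.1842 0.3127]
model bar [0.467  0.4047 0.2974]
above bar shift in current tool cm [ -1.95 -20.89   3.09] in target tool [ -1.94 -20.89   3.09] rotvec [ 0.     0.006 -0.001]
```

View pics/c5.png

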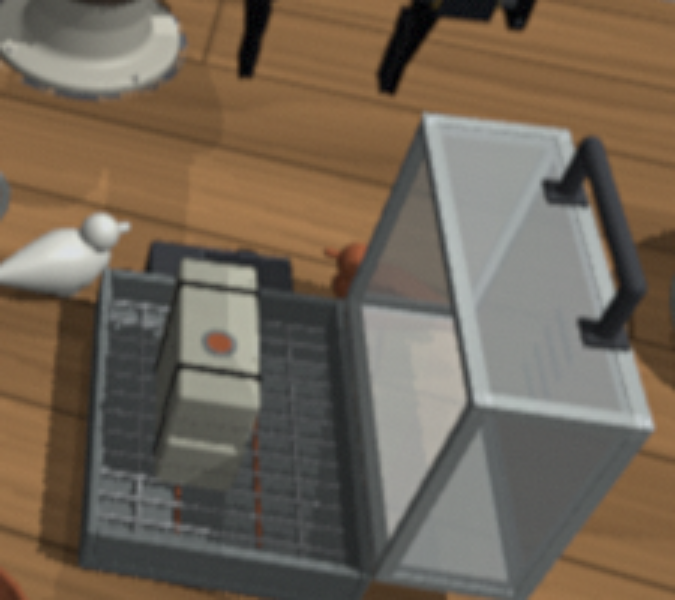

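The stack is square: A is centred within about 2 mm of C, plug at (220,340), and the hood bar is at (610,215). Now to the handle.

{"op": "drive_tool", "data": {
  "rows": [
    {"tx": -0.3,"ty": -3.4,"tz": 0,"ax": 0,"ay": 0.005,"az": 0,"claw": 5},
    {"tx": -0.3,"ty": -3.4,"tz": 0,"ax": 0,"ay": 0,"az": 0,"claw": 5},
    {"tx": -0.3,"ty": -3.4,"tz": 0,"ax": 0,"ay": 0,"az": 0,"claw": 5},
    {"tx": -0.3,"ty": -3.4,"tz": 0,"ax": 0,"ay": 0,"az": 0,"claw": 5},
    {"tx": -0.3,"ty": -3.4,"tz": 0,"ax": 0,"ay": 0,"az": 0,"claw": 5},
    {"tx": -0.3,"ty": -3.4,"tz": 0,"ax": 0,"ay": 0,"az": 0,"claw": 5},
    {"tx": 0,"ty": 0,"tz": 1.5,"ax": 0,"ay": 0,"az": 0,"claw": 5},
    {"tx": 0,"ty": 0,"tz": 1.5,"ax": 0,"ay": 0,"az": 0,"claw": 5},
    {"tx": 0,"ty": 0,"tz": 0,"ax": 0,"ay": 0,"az": 0,"claw": 5},
    {"tx": 0,"ty": 0,"tz": 0,"ax": 0,"ay": 0,"az": 0,"claw": 5}
  ]
}}

```text
time_s: 35.08
tcp_pos: [0.4697, 0.3999, 0.3565]
ee_rot: [[0.985, 0.173, -0.003], [0.173, -0.985, -0.005], [-0.004, 0.005, -1.0]]
wrist_force: [-0.1, -0.9, 0.7]
gripper_width: 0.576
gripper_force: 0.0
```

```bash
python3 - <<'E'
from h import *
s=sense();print(s['time_s'],s['tcp_pos'],s['gripper_width'],s['joints'])
delta(np.array([.467,.402,.278]),RD,"bar")
q,e=capture("scene")
cv2.imwrite("pics/c6.png",cv2.resize(q[130:300,440:640],(706,600))[:,:,::-1])
E
```

```text
35.0833 [0.46969526 0.39987112 0.35647695] 0.5756823733460353 [ 5.54447450e+01  1.82705607e+01  1.36192089e+01  4.20484847e-02
 -8.56817938e+01  4.44870467e+01]
bar shift in current tool cm [-0.2  -0.29  7.85] in target tool [-0.23 -0.26  7.85] rotvec [ 0.005  0.004 -0.001]
```

View pics/c6.png

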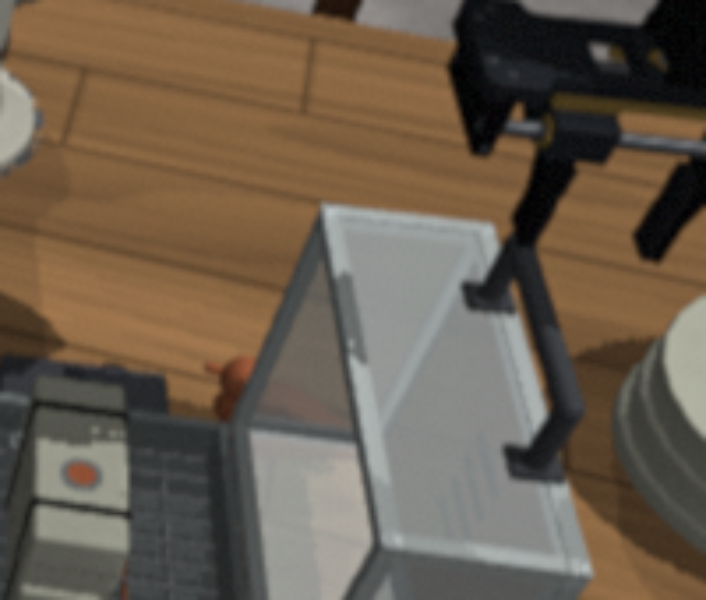

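The fingers (545,190) and (665,220) sit above and either side of the bar at (540,320). Lower and pinch; the script also gives the arc steps.

{"op": "drive_tool", "data": {
  "rows": [
    {"tx": -0.2,"ty": -0.2,"tz": 2,"ax": 0.004,"ay": 0.004,"az": 0,"claw": 5},
    {"tx": 0,"ty": 0,"tz": 2,"ax": 0,"ay": 0,"az": 0,"claw": 5},
    {"tx": 0,"ty": 0,"tz": 2,"ax": 0,"ay": 0,"az": 0,"claw": 5},
    {"tx": 0,"ty": 0,"tz": 1.2,"ax": 0,"ay": 0,"az": 0,"claw": 5},
    {"tx": 0,"ty": 0,"tz": 0.6,"ax": 0,"ay": 0,"az": 0,"claw": 5},
    {"tx": 0,"ty": 0,"tz": 0,"ax": 0,"ay": 0,"az": 0,"claw": 5},
    {"tx": 0,"ty": 0,"tz": 0,"ax": 0,"ay": 0,"az": 0,"claw": 3},
    {"tx": 0,"ty": 0,"tz": 0,"ax": 0,"ay": 0,"az": 0,"claw": 2.2},
    {"tx": 0,"ty": 0,"tz": 0,"ax": 0,"ay": 0,"az": 0,"claw": 1.8},
    {"tx": 0,"ty": 0,"tz": 0,"ax": 0,"ay": 0,"az": 0,"claw": 1.8}
  ]
}}

```text
time_s: 35.97
tcp_pos: [0.4682, 0.4024, 0.2821]
ee_rot: [[0.985, 0.172, 0.005], [0.172, -0.985, 0.006], [0.006, -0.005, -1.0]]
wrist_force: [-0.5, -1.2, -0.2]
gripper_width: 0.359
gripper_force: 0.0
```

```bash
python3 - <<'E'
from h import *
weigh(1)
delta(np.array([.467,.402,.278]),RD,"bar")
E
```

```text
t 36.0167 F [0.109 0.983 0.238] sd [0. 0. 0.] eff [-2.0000e-02 -3.7412e+01  1.9657e+01  4.3570e+00  9.4000e-02  0.0000e+00] w 0.315 g 0.0 tcp [0.4681 0.4023 0.2818]
bar shift in current tool cm [-0.11  0.01  0.38] in target tool [-0.11  0.01  0.38] rotvec [-0.004 -0.005 -0.001]
```

{"op": "drive_tool", "data": {
  "rows": [
    {"tx": 0,"ty": 0,"tz": 0,"ax": 0,"ay": 0,"az": 0,"claw": 1},
    {"tx": 0,"ty": 0,"tz": 0,"ax": 0,"ay": 0,"az": 0,"claw": 1},
    {"tx": 0,"ty": 0,"tz": 0,"ax": 0,"ay": 0,"az": 0,"claw": 1},
    {"tx": 0,"ty": 0,"tz": 0,"ax": 0,"ay": 0,"az": 0,"claw": 1}
  ]
}}

```text
time_s: 36.35
tcp_pos: [0.4679, 0.4023, 0.2812]
ee_rot: [[0.985, 0.173, 0.004], [0.173, -0.985, 0.005], [0.005, -0.004, -1.0]]
wrist_force: [-1.0, 1.2, 1.1]
gripper_width: 0.15
gripper_force: 30.0
```

```bash
python3 - <<'E'
from h import *
weigh(2)
s=sense();g=np.array(s['tcp_pos'])-.019*np.array(s['ee_rot'])[:,2];r=g-HG;y=r@DY;z=r[2]
print("grasp",g,"yd",y,"z",z,"radius",np.hypot(y,z),"theta",np.arctan2(z,y)-np.arctan2(.085,.245))
ths=[1.6,1.5,1.4,1.3,1.2,1.1,1.0,.9,.8,.7,.6,.5,.45,.4,.35,.3,.25,.2,.15,.1,.075,.05,.025,0]
Y=np.array([.245*np.cos(t)-.085*np.sin(t) for t in ths]);Zz=np.array([.245*np.sin(t)+.085*np.cos(t) for t in ths])
for i in range(1,len(ths)): print(ths[i],"ty %.2f tz %.2f"%((Y[i]-Y[i-1])*100,-(Zz[i]-Zz[i-1])*100))
E
```

```text
t 36.45 F [-0.586  0.178  1.413] sd [0.22 0.25 0.07] eff [-5.0900e-01 -3.6917e+01  1.9154e+01  4.4420e+00  3.0000e-03 -1.4000e-02] w 0.151 g 30.0 tcp [0.4679 0.4023 0.2812]
grasp [0.46780291 0.40225588 0.30021968] yd -0.08957633626767458 z 0.2452196793647563 radius 0.2610682117127503 theta 1.5870821356372027
1.5 ty 2.47 tz -0.80
1.4 ty 2.53 tz -0.55
1.3 ty 2.58 tz -0.29
1.2 ty 2.59 tz -0.03
1.1 ty 2.58 tz 0.22
1.0 ty 2.55 tz 0.48
0.9 ty 2.49 tz 0.73
0.8 ty 2.40 tz 0.98
0.7 ty 2.29 tz 1.21
0.6 ty 2.16 tz 1.44
0.5 ty 2.00 tz 1.64
0.45 ty 0.94 tz 0.89
0.4 ty 0.89 tz 0.94
0.35 ty 0.84 tz 0.98
0.3 ty 0.79 tz 1.03
0.25 ty 0.74 tz 1.06
0.2 ty 0.69 tz 1.10
0.15 ty 0.63 tz 1.13
0.1 ty 0.57 tz 1.16
0.075 ty 0.27 tz 0.59
0.05 ty 0.25 tz 0.60
0.025 ty 0.24 tz 0.60
0 ty 0.22 tz 0.61
```

The bar is gripped, at about 14 mm opening. Starting the arc with 0.05 rad rows.

{"op": "drive_tool", "data": {
  "rows": [
    {"tx": 0,"ty": 1.23,"tz": -0.43,"ax": 0,"ay": 0,"az": 0,"claw": 1},
    {"tx": 0,"ty": 1.24,"tz": -0.37,"ax": 0,"ay": 0,"az": 0,"claw": 1},
    {"tx": 0,"ty": 1.26,"tz": -0.3,"ax": 0,"ay": 0,"az": 0,"claw": 1},
    {"tx": 0,"ty": 1.27,"tz": -0.25,"ax": 0,"ay": 0,"az": 0,"claw": 1}
  ]
}}

```text
time_s: 36.78
tcp_pos: [0.4767, 0.3522, 0.2944]
ee_rot: [[0.985, 0.172, 0.004], [0.172, -0.985, 0.005], [0.005, -0.004, -1.0]]
wrist_force: [0.9, 2.9, -3.2]
gripper_width: 0.15
gripper_force: 30.0
```

{"op": "drive_tool", "data": {
  "rows": [
    {"tx": 0,"ty": 1.29,"tz": -0.18,"ax": 0,"ay": 0,"az": 0,"claw": 1},
    {"tx": 0,"ty": 1.29,"tz": -0.11,"ax": 0,"ay": 0,"az": 0,"claw": 1},
    {"tx": 0,"ty": 1.3,"tz": -0.05,"ax": 0,"ay": 0,"az": 0,"claw": 1},
    {"tx": 0,"ty": 1.29,"tz": 0.02,"ax": 0,"ay": 0,"az": 0,"claw": 1}
  ]
}}

```text
time_s: 37.12
tcp_pos: [0.4859, 0.3005, 0.2974]
ee_rot: [[0.985, 0.172, 0.004], [0.172, -0.985, 0.005], [0.005, -0.004, -1.0]]
wrist_force: [2.2, 3.0, -2.9]
gripper_width: 0.151
gripper_force: 30.0
```

```bash
cat >> h.py <<'E'
def arc():
    s=sense();g=np.array(s['tcp_pos'])-.019*np.array(s['ee_rot'])[:,2];r=g-HG;y=r@DY;z=r[2]
    print(s['time_s'],"F",s['wrist_force'],"w",s['gripper_width'],"yd",y,"z",z,"radius",np.hypot(y,z),"theta",np.arctan2(z,y)-np.arctan2(.085,.245))
E
python3 -c "
from h import *
arc()"
```

```text
37.1167 F [ 2.17514187  3.03232779 -2.87989969] w 0.15139317169169805 yd 0.013871631347386875 z 0.2614138951779283 radius 0.26178167764061466 theta 1.1838371123814013
```

Small forces, so the arc fits. Continue to about 0.5 rad.

{"op": "drive_tool", "data": {
  "rows": [
    {"tx": 0,"ty": 1.3,"tz": 0.08,"ax": 0,"ay": 0,"az": 0,"claw": 1},
    {"tx": 0,"ty": 1.29,"tz": 0.14,"ax": 0,"ay": 0,"az": 0,"claw": 1},
    {"tx": 0,"ty": 1.28,"tz": 0.21,"ax": 0,"ay": 0,"az": 0,"claw": 1},
    {"tx": 0,"ty": 1.27,"tz": 0.27,"ax": 0,"ay": 0,"az": 0,"claw": 1},
    {"tx": 0,"ty": 1.25,"tz": 0.34,"ax": 0,"ay": 0,"az": 0,"claw": 1},
    {"tx": 0,"ty": 1.24,"tz": 0.39,"ax": 0,"ay": 0,"az": 0,"claw": 1},
    {"tx": 0,"ty": 1.21,"tz": 0.46,"ax": 0,"ay": 0,"az": 0,"claw": 1}
  ]
}}

```text
time_s: 37.7
tcp_pos: [0.5012, 0.2142, 0.2778]
ee_rot: [[0.985, 0.172, 0.005], [0.172, -0.985, 0.005], [0.006, -0.005, -1.0]]
wrist_force: [3.7, 5.0, -4.6]
gripper_width: 0.148
gripper_force: 30.0
```

{"op": "drive_tool", "data": {
  "rows": [
    {"tx": 0,"ty": 1.19,"tz": 0.52,"ax": 0,"ay": 0,"az": 0,"claw": 1},
    {"tx": 0,"ty": 1.16,"tz": 0.58,"ax": 0,"ay": 0,"az": 0,"claw": 1},
    {"tx": 0,"ty": 1.13,"tz": 0.63,"ax": 0,"ay": 0,"az": 0,"claw": 1},
    {"tx": 0,"ty": 1.1,"tz": 0.69,"ax": 0,"ay": 0,"az": 0,"claw": 1},
    {"tx": 0,"ty": 1.06,"tz": 0.75,"ax": 0,"ay": 0,"az": 0,"claw": 1},
    {"tx": 0,"ty": 1.02,"tz": 0.8,"ax": 0,"ay": 0,"az": 0,"claw": 1},
    {"tx": 0,"ty": 0,"tz": 0,"ax": 0,"ay": 0,"az": 0,"claw": 1},
    {"tx": 0,"ty": 0,"tz": 0,"ax": 0,"ay": 0,"az": 0,"claw": 1}
  ]
}}

```text
time_s: 38.37
tcp_pos: [0.5128, 0.1489, 0.2371]
ee_rot: [[0.985, 0.171, 0.004], [0.171, -0.985, 0.005], [0.005, -0.004, -1.0]]
wrist_force: [4.8, 3.7, -6.7]
gripper_width: 0.147
gripper_force: 30.0
```

```bash
python3 -c "
from h import *
arc()"
```

```text
38.3667 F [ 4.76279431  3.74775771 -6.65134411] w 0.14733174699246154 yd 0.16785071730961112 z 0.20114172287818188 radius 0.26197682337137057 theta 0.5414308583418945
```

{"op": "drive_tool", "data": {
  "rows": [
    {"tx": 0,"ty": 0.8,"tz": 0.68,"ax": 0,"ay": 0,"az": 0,"claw": 1},
    {"tx": 0,"ty": 0.48,"tz": 0.44,"ax": 0,"ay": 0,"az": 0,"claw": 1},
    {"tx": 0,"ty": 0.47,"tz": 0.45,"ax": 0,"ay": 0,"az": 0,"claw": 1},
    {"tx": 0,"ty": 0.45,"tz": 0.47,"ax": 0,"ay": 0,"az": 0,"claw": 1},
    {"tx": 0,"ty": 0.44,"tz": 0.47,"ax": 0,"ay": 0,"az": 0,"claw": 1},
    {"tx": 0,"ty": 0.43,"tz": 0.48,"ax": 0,"ay": 0,"az": 0,"claw": 1},
    {"tx": 0,"ty": 0.41,"tz": 0.5,"ax": 0,"ay": 0,"az": 0,"claw": 1},
    {"tx": 0,"ty": 0.4,"tz": 0.51,"ax": 0,"ay": 0,"az": 0,"claw": 1},
    {"tx": 0,"ty": 0.39,"tz": 0.52,"ax": 0,"ay": 0,"az": 0,"claw": 1}
  ]
}}

```text
time_s: 39.12
tcp_pos: [0.5201, 0.1085, 0.1924]
ee_rot: [[0.985, 0.172, 0.005], [0.172, -0.985, 0.007], [0.006, -0.006, -1.0]]
wrist_force: [2.5, 9.2, -5.1]
gripper_width: 0.149
gripper_force: 30.0
```

{"op": "drive_tool", "data": {
  "rows": [
    {"tx": 0,"ty": 0.38,"tz": 0.53,"ax": 0,"ay": 0,"az": 0,"claw": 1},
    {"tx": 0,"ty": 0.36,"tz": 0.53,"ax": 0,"ay": 0,"az": 0,"claw": 1},
    {"tx": 0,"ty": 0.35,"tz": 0.54,"ax": 0,"ay": 0,"az": 0,"claw": 1},
    {"tx": 0,"ty": 0.34,"tz": 0.56,"ax": 0,"ay": 0,"az": 0,"claw": 1},
    {"tx": 0,"ty": 0.32,"tz": 0.56,"ax": 0,"ay": 0,"az": 0,"claw": 1},
    {"tx": 0,"ty": 0.31,"tz": 0.57,"ax": 0,"ay": 0,"az": 0,"claw": 1},
    {"tx": 0,"ty": 0.3,"tz": 0.57,"ax": 0,"ay": 0,"az": 0,"claw": 1},
    {"tx": 0,"ty": 0,"tz": 0,"ax": 0,"ay": 0,"az": 0,"claw": 1},
    {"tx": 0,"ty": 0,"tz": 0,"ax": 0,"ay": 0,"az": 0,"claw": 1}
  ]
}}

```text
time_s: 39.87
tcp_pos: [0.5241, 0.0859, 0.1533]
ee_rot: [[0.985, 0.172, 0.004], [0.172, -0.985, 0.007], [0.005, -0.007, -1.0]]
wrist_force: [2.2, 11.2, -7.2]
gripper_width: 0.152
gripper_force: 30.0
```

```bash
python3 -c "
from h import *
arc()"
```

```text
39.8667 F [ 2.22462122 11.15250896 -7.16464597] w 0.15183093190663305 yd 0.23194323742757875 z 0.1172818360100018 radius 0.2599090118604261 theta 0.1342114148521294
```

{"op": "drive_tool", "data": {
  "rows": [
    {"tx": 0,"ty": 0.08,"tz": 0.4,"ax": 0,"ay": 0,"az": 0,"claw": 1},
    {"tx": 0,"ty": 0.12,"tz": 0.4,"ax": 0,"ay": 0,"az": 0,"claw": 1},
    {"tx": 0,"ty": 0.15,"tz": 0.4,"ax": 0,"ay": 0,"az": 0,"claw": 1},
    {"tx": 0,"ty": 0.14,"tz": 0.4,"ax": 0,"ay": 0,"az": 0,"claw": 1},
    {"tx": 0,"ty": 0.13,"tz": 0.4,"ax": 0,"ay": 0,"az": 0,"claw": 1},
    {"tx": 0,"ty": 0.1,"tz": 0.3,"ax": 0,"ay": 0,"az": 0,"claw": 1},
    {"tx": 0,"ty": 0,"tz": 0,"ax": 0,"ay": 0,"az": 0,"claw": 1},
    {"tx": 0,"ty": 0,"tz": 0,"ax": 0,"ay": 0,"az": 0,"claw": 1}
  ]
}}

```text
time_s: 40.53
tcp_pos: [0.5256, 0.0772, 0.1315]
ee_rot: [[0.985, 0.173, 0.004], [0.173, -0.985, 0.004], [0.005, -0.003, -1.0]]
wrist_force: [2.9, 2.9, -1.4]
gripper_width: 0.149
gripper_force: 30.0
```

```bash
python3 -c "
from h import *
arc()"
```

```text
40.5333 F [ 2.85173721  2.9397981  -1.39725189] w 0.14949509391467028 yd 0.24068172067958543 z 0.09545382295594443 radius 0.25891914372288266 theta 0.04362487329695447
```

{"op": "drive_tool", "data": {
  "rows": [
    {"tx": 0,"ty": 0.05,"tz": 0.15,"ax": 0,"ay": 0,"az": 0,"claw": 1},
    {"tx": 0,"ty": 0.05,"tz": 0.15,"ax": 0,"ay": 0,"az": 0,"claw": 1},
    {"tx": 0,"ty": 0.05,"tz": 0.15,"ax": 0,"ay": 0,"az": 0,"claw": 1},
    {"tx": 0,"ty": 0,"tz": 0,"ax": 0,"ay": 0,"az": 0,"claw": 1}
  ]
}}

```text
time_s: 40.87
tcp_pos: [0.5257, 0.0771, 0.1312]
ee_rot: [[0.985, 0.174, 0.006], [0.174, -0.985, 0.005], [0.007, -0.004, -1.0]]
wrist_force: [-9.1, 9.9, 21.9]
gripper_width: 0.151
gripper_force: 30.0
```

{"op": "drive_tool", "data": {
  "rows": [
    {"tx": 0,"ty": 0.05,"tz": 0.1,"ax": 0,"ay": 0,"az": 0,"claw": 1},
    {"tx": 0,"ty": 0.03,"tz": 0.1,"ax": 0,"ay": 0,"az": 0,"claw": 1},
    {"tx": 0,"ty": 0,"tz": 0,"ax": 0,"ay": 0,"az": 0,"claw": 1}
  ]
}}

```text
time_s: 41.12
tcp_pos: [0.5258, 0.0771, 0.131]
ee_rot: [[0.985, 0.175, 0.007], [0.175, -0.985, 0.006], [0.008, -0.005, -1.0]]
wrist_force: [-15.1, 13.3, 31.4]
gripper_width: 0.149
gripper_force: 30.0
```

```bash
python3 -c "
from h import *
arc()"
```

```text
41.1167 F [-15.14497376  13.31000271  31.42449361] w 0.14909248948754297 yd 0.24088948513634503 z 0.09504627592622011 radius 0.25896242703661965 theta 0.04186617810380072
```

There is contact at 31 N. I'll ease off, then check from depth whether the hood top is level, meaning fully shut.

{"op": "drive_tool", "data": {
  "rows": [
    {"tx": 0,"ty": -0.1,"tz": -0.2,"ax": 0,"ay": 0,"az": 0,"claw": 1},
    {"tx": 0,"ty": -0.1,"tz": -0.25,"ax": 0,"ay": 0,"az": 0,"claw": 1},
    {"tx": 0,"ty": 0,"tz": 0,"ax": 0,"ay": 0,"az": 0,"claw": 1},
    {"tx": 0,"ty": 0,"tz": 0,"ax": 0,"ay": 0,"az": 0,"claw": 1}
  ]
}}

```text
time_s: 41.45
tcp_pos: [0.5256, 0.0772, 0.1313]
ee_rot: [[0.985, 0.174, 0.005], [0.174, -0.985, 0.004], [0.006, -0.003, -1.0]]
wrist_force: [-4.6, 4.8, 12.6]
gripper_width: 0.15
gripper_force: 30.0
```

```bash
python3 - <<'E'
from h import *
np.set_printoptions(precision=4,suppress=True)
arc()
for n in("scene","top"):
    p,d=capture(n);np.savez(f"pics/{n}3.npz",p=p,d=d);P=cloud(n,d)
    r=P-HG;yd=r@DY;xd=r[...,0]*-.985+r[...,1]*-.174;z=P[...,2]
    m=(abs(xd)<.14)&(yd>-.01)&(yd<.21)&(z>.14)&(z<.18)
    for lo in np.arange(0,.21,.025):
        k=m&(yd>=lo)&(yd<lo+.025)
        if k.sum()>8: print(n,"yd %.3f"%lo,k.sum(),"z pct",np.percentile(z[k],[10,50,90]))
    k=(abs(xd)<.07)&(yd>.22)&(yd<.27)&(z>.11)&(z<.17);print(n,"bar?",k.sum(),np.percentile(z[k],[5,50,95]) if k.sum() else"")
E
```

```text
41.45 F [-4.6137  4.7909 12.5774] w 0.15016692015316307 yd 0.24070576322873102 z 0.09530428835742927 radius 0.25888640719597844 theta 0.043053713662233595
scene yd 0.000 1174 z pct [0.152  0.1538 0.1555]
scene yd 0.025 1161 z pct [0.152  0.154  0.1557]
scene yd 0.050 1150 z pct [0.1522 0.1539 0.1557]
scene yd 0.075 1136 z pct [0.1521 0.154  0.1559]
scene yd 0.100 1134 z pct [0.1519 0.154  0.1558]
scene yd 0.125 795 z pct [0.152  0.1541 0.1557]
scene yd 0.150 796 z pct [0.152  0.1539 0.1557]
scene yd 0.175 732 z pct [0.1517 0.1539 0.1557]
scene yd 0.200 29 z pct [0.1421 0.145  0.147 ]
scene bar? 373 [0.1369 0.1454 0.1649]
top yd 0.000 540 z pct [0.1526 0.1549 0.1574]
top yd 0.025 715 z pct [0.1526 0.1549 0.1574]
top yd 0.050 743 z pct [0.1525 0.1549 0.1573]
top yd 0.075 742 z pct [0.1526 0.155  0.1572]
top yd 0.100 641 z pct [0.1526 0.1549 0.1571]
top yd 0.125 540 z pct [0.1525 0.1549 0.1574]
top yd 0.150 557 z pct [0.1524 0.1549 0.1575]
top yd 0.175 566 z pct [0.1514 0.1547 0.1573]
top yd 0.200 37 z pct [0.1425 0.1465 0.1516]
top bar? 178 [0.1396 0.1455 0.1497]
```

The hood top is level at 0.154–0.155 m across its whole depth, which is exactly rim height plus hood depth, so it's fully shut. Open a little and withdraw upward.

{"op": "drive_tool", "data": {
  "rows": [
    {"tx": 0,"ty": 0,"tz": -0.2,"ax": 0,"ay": 0,"az": 0,"claw": 1},
    {"tx": 0,"ty": 0,"tz": 0,"ax": 0,"ay": 0,"az": 0,"claw": 2},
    {"tx": 0,"ty": 0,"tz": 0,"ax": 0,"ay": 0,"az": 0,"claw": 3},
    {"tx": 0,"ty": 0,"tz": 0,"ax": 0,"ay": 0,"az": 0,"claw": 3},
    {"tx": 0,"ty": 0,"tz": -0.5,"ax": 0,"ay": 0,"az": 0,"claw": 3},
    {"tx": 0,"ty": 0,"tz": -1,"ax": 0,"ay": 0,"az": 0,"claw": 3},
    {"tx": 0,"ty": 0,"tz": -2,"ax": 0,"ay": 0,"az": 0,"claw": 3},
    {"tx": 0,"ty": 0,"tz": -3,"ax": 0,"ay": 0,"az": 0,"claw": 3},
    {"tx": 0,"ty": 0,"tz": -4,"ax": 0,"ay": 0,"az": 0,"claw": 3},
    {"tx": 0,"ty": 0,"tz": -4,"ax": 0,"ay": 0,"az": 0,"claw": 3}
  ]
}}

```text
time_s: 42.38
tcp_pos: [0.5241, 0.0758, 0.2781]
ee_rot: [[0.985, 0.172, 0.002], [0.172, -0.985, 0.003], [0.003, -0.002, -1.0]]
wrist_force: [1.1, 0.4, 0.2]
gripper_width: 0.343
gripper_force: 0.0
```

{"op": "drive_tool", "data": {
  "rows": [
    {"tx": 0,"ty": 0,"tz": -4,"ax": 0,"ay": 0,"az": 0,"claw": 3},
    {"tx": -2,"ty": 0,"tz": -2,"ax": 0,"ay": 0,"az": 0,"claw": 3},
    {"tx": -3,"ty": 0,"tz": -1,"ax": 0,"ay": 0,"az": 0,"claw": 3},
    {"tx": -3,"ty": 0,"tz": 0,"ax": 0,"ay": 0,"az": 0,"claw": 3},
    {"tx": 0,"ty": 0,"tz": 0,"ax": 0,"ay": 0,"az": 0,"claw": 3},
    {"tx": 0,"ty": 0,"tz": 0,"ax": 0,"ay": 0,"az": 0,"claw": 3},
    {"tx": 0,"ty": 0,"tz": 0,"ax": 0,"ay": 0,"az": 0,"claw": 3}
  ]
}}

```text
time_s: 42.97
tcp_pos: [0.4459, 0.0623, 0.3466]
ee_rot: [[0.985, 0.172, 0.005], [0.172, -0.985, 0.004], [0.006, -0.003, -1.0]]
wrist_force: [-0.0, -1.1, -0.1]
gripper_width: 0.346
gripper_force: 0.0
```

```bash
python3 - <<'E'
from h import *
np.set_printoptions(precision=4,suppress=True)
s=sense();print(s['time_s'],s['tcp_pos'],s['wrist_force'])
q,e=capture("scene");P=cloud("scene",e)
r=P-HG;yd=r@DY;xd=r[...,0]*-.985+r[...,1]*-.174;z=P[...,2]
for lo in(.0,.09,.17):
    k=(abs(xd)<.14)&(yd>=lo)&(yd<lo+.025)&(z>.14)&(z<.18);print(lo,np.percentile(z[k],[10,50,90]))
cv2.imwrite("pics/end.png",cv2.resize(q[130:370,180:620],(800,436))[:,:,::-1])
E
```

```text
42.9667 [0.4459 0.0623 0.3466] [-0.0022 -1.0741 -0.0644]
0.0 [0.152  0.1539 0.1558]
0.09 [0.1521 0.154  0.1558]
0.17 [0.152  0.154  0.1558]
```

View pics/end.png

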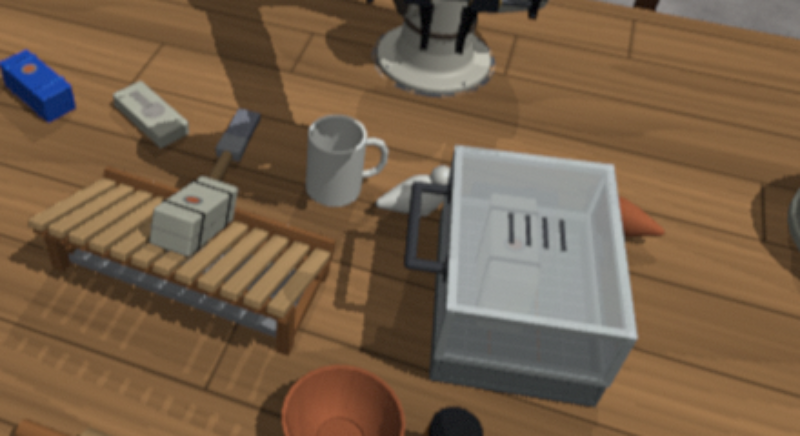

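The final view shows the hood shut over the stack, B on the slope at (195,215) against the lip, and the bystanders in place. One numeric check that B hasn't moved from its starting place at the lip.

```bash
python3 - <<'E'
from h import *
np.set_printoptions(precision=4,suppress=True)
def plug(p,P):
    h=cv2.cvtColor(p,cv2.COLOR_RGB2HSV);m=(h[...,0]<15)&(h[...,1]>70)&(abs(P[...,0]-.579)<.03)&(abs(P[...,1]+.2)<.025)&(P[...,2]>.115)
    v,u=np.nonzero(m);return m.sum(),u.mean(),v.mean(),np.median(P[m],0)
p,d,P=load("scene",0);print(plug(p,P))
p,d=capture("scene");P=cloud("scene",d);print(plug(p,P))
E
```

```text
(np.int64(19), np.float64(286.05263157894734), np.float64(239.8421052631579), array([ 0.5831, -0.1972,  0.1298]))
(np.int64(21), np.float64(285.6666666666667), np.float64(239.52380952380952), array([ 0.5819, -0.1985,  0.1291]))
```

```bash
python3 -c "
from station import *
print(finish_job())"
```

```text
the job is handed in; nothing more can be done
None
```

The job is handed in: the heaviest mould (C, about 0.73 kg) lies flat on the grate with A (about 0.57 kg) centred on it to within about 2 mm, B (the lightest, about 0.39 kg) rests on the slope against the lip, and the hood is fully shut.

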